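Repack the stain carry case and drop its lid shut

TASK

Get the staining kit ready to carry to the ward: first lift the case's paddle latch and swing the lid right back until it rests on its stop; then stand the bottle that lies on the bench upright on the bench and let go of it, take it again from straight above and set it upright in the empty middle cell between the other two bottles. Last, push the open lid forward past its balance point and let it swing shut under its own weight, clear of the robot, so that it latches. Leave the other two bottles in their cells and the jar and the beaker where they stand.

Things in the scene. Friction and masses are not known exactly. Their poses are not given: they have to be found in the camera images.
- case: Grey plastic carry case, fixed, 150 (its x) by 190 (its y) by 112 mm high shut; tub rim 75 mm high, walls 4 mm. Origin: centre of its underside; x points from its front (paddle side) to its hinge side, y to its left, z up. A white insert, top 35 mm above the bench, has three square cells 45 mm wide, 27 mm deep, in a row along y, 57 mm apart, 8 mm behind the case's middle.
- empty_cell (a point): Centre of the floor of the middle, empty cell: at (8, 0, 8) mm in the case's frame, where the centre of the bottle's underside belongs. Axes as the case's.
- lid_hinge (a point): Middle of the lid's hinge axis: at (77, 0, 76) mm in the case's frame; the axis is the case's y. Axes as the case's.
- lid (a joint): Lid angle (rad): 0 shut, 1.8 at rest on its stop, leaning back past upright. It balances at about 1.2: below, it falls shut in about a second (damped hinge) and latches by itself; above, it falls back to the stop. Pushing it off the stop near its free edge takes about 2 N on its outer face, which then looks away from the robot.
- lid_edge (a point): Middle of the lid's free (front) edge face. The lid is a shallow tray 150 by 190 by 36 mm, 0.44 kg with its latch; shut, it reaches from 2 to 152 mm in front of the hinge axis, and from 1 to 37 mm above it (its outer face). This point lies 152 mm in front of the axis and 19 mm above it. Its axes are the case's when shut and turn with the lid.
- paddle (a joint): Angle of the paddle against the lid (rad): 0 at rest (a spring returns it), 0.6 fully lifted. At rest a hidden pawl holds the lid shut; above about 0.15 the pawl is clear. At 0.6 it stops against the lid, so lifting on raises the lid with it.
- paddle_grip (a point): Grip point in the paddle: a black blade on the lid's top at the middle of its front edge, 36 mm wide (along the case's y), 12 mm thick, 64 mm long, pivoted at its front end, its free end to the hinge and raised some 10 mm. The pivot lies 147 mm in front of the hinge axis, 42 mm above; this point 50 mm behind and 10 mm above the pivot. Pinch its sides from above; 1 to 2 N lifts it.
- push_spot (a point): Point on the lid's outer face, 105 mm from the hinge axis and 70 mm left of the middle, clear of the paddle: a place to push. With the lid on its stop it looks away from the robot, about 170 mm above the bench.
- bottle: The bottle to load, the only one outside the case: round dropper bottle 89 mm long, body 34 mm in diameter from 0 to 65 mm above its underside, cap 20 mm in diameter above that, 0.04 to 0.09 kg. Origin: centre of its underside; z runs along the bottle to the cap. It starts lying on the bench, axis 17 mm above it, cap to the robot's left or left and toward it.
- cell_bottle: Dropper bottle of the same shape, standing in the case's left cell (case y = +57 mm). Origin: centre of its underside, z up. Leave it in its cell.
- oil_bottle: Shorter dropper bottle, 34 by 70 mm, standing in the case's right cell (case y = -57 mm). Origin: centre of its underside, z up. Leave it in its cell.
- jar: Bystander: translucent specimen jar, 43 by 48 mm high, loose. Origin: centre of its underside.
- beaker: Bystander: glass beaker, 46 by 58 mm high, loose. Origin: centre of its underside.
- microscope: Obstacle, fixed: microscope 410 mm high, reaching about 100 mm toward the robot and 120 mm to either side of its origin, the centre of its underside. It stands between and behind the bottle and the case: swing the arm past on the robot's side of it.
Things that resemble listed ones, but are neither listed nor needed, are in the scene too. What is shaped like the bottle but turquoise is not meant.

How it is judged:
By the outcome, as a careful person would: the job done as asked, in the order asked, and still so for the second after the job is handed in, with the robot touching nothing.
It also fails if it takes over 72 s, if anything falls off the work surface, if the arm or the gripper's body presses on something with over 40 N, if the wrist force passes 120 N, or if a joint passes its speed limit or range.

ROBOT

A 7-joint arm with a two-finger parallel gripper is mounted at the origin on a cart in front of the work surface, level with it; the furniture and walls round the work are solid. World frame = base frame: x ahead of the robot, y to its left, z up, the work surface at z = 0. Lengths are in m, angles in rad, forces in N, time in s.
With the tool pointing down it reaches from about 0.4 to 0.85 m from the base axis. Payload 10.4 kg.
Tool frame: the origin (TCP) lies at the very end of the fingers, on their centre line; the grasp point (between the pads) lies 19 mm behind it; z points along the fingers, y is the direction in which the jaws open and shut (so a half turn about z gives the same grasp; the last joint's range is limited). The gripper opens to 87 mm and grips with 3 to 60 N. Pads are 19 mm wide; open, the fingers measure 117 mm over their backs; the gripper's body (75 mm by 190 mm) begins 51 mm behind the grasp point.
Start: joints at [-1.274, 0.332, -0.065, 1.46, 0.022, 1.35, -0.088], TCP at [0.196, 0.593, 0.195] pointing down, gripper open.
Joint ranges: [-2.6, 2.6], [-0.5, 2.12], [-1.47, 1.34], [0.16, 2.42], [-1.27, 4.41], [0.06, 2.06], [-2.6, 2.6]. Speed limits (rad/s): [2.22, 2.22, 2.79, 2.79, 3.14, 3.14, 3.14].

INTERFACE

Orientations are given as a unit quaternion [x, y, z, w].
In Python, from bench import read_state, imaging, r gives the robot as it stands. The module is installed in compiled form; this text tells all that it offers.
- The arm moves only by the tool move_arm, never from a script. Its argument "series" is a list of rows, each a list of 4 numbers: the shift along the tool's x, y, z in m, then the turn about the tool's z in rad. In form: [[x, y, z, roll], ...]. A call has 1 to 20 rows; each row is the pose to reach, as a shift and turn from the pose commanded when the call began, along the tool's axes at that moment; what a row does not reach only later rows make up. A row lasts 1/10 s, in which the tool goes at most 50 mm and 8.59 degrees, less where a joint would pass 70% of its speed; a pose out of reach is approached as far as the arm can. A call with a gripper value outside its range is refused whole. "claw" is the gripper's target within -1 to 1 (fully open at 1, half-way at 0, shut at -1), set as the call begins (left out, the last holds). The fingers move at their own pace and stop on an object; "newtons" is the grip in N (left out, the last holds). Time passes only in rows, so rows that repeat a pose let the fingers close. It gives the time, the measured TCP pose, the force and the opening at its end, in the units of the state.
- read_state(): the state, without advancing time (a new reading comes with each control period).
- imaging.camera(name): name is "side" or "top" or "wrist"; returns (picture, depth): 384x512x3 uint8, red, green, blue; 384x512 float32, m along the optical axis (not along the pixel's ray), 0 where there is no reading.
- imaging.get_calibration(name): a dict with "camera_matrix" (3x3 intrinsics, pixels), "R" (3x3) and "t" (3): a world point X has camera coordinates R X + t. Camera axes: x right, y down, z forward; pixel columns grow to the right and rows downward; lengths in m; the calibration is good to about 2 mm. A picture is of the moment at which its call begins: read the wrist's pose just before it. get_calibration takes no time and is no camera call; for the wrist camera it gives the pose at the moment of the call.
- r.close_job(): hands the job in, once; it reports no verdict.
The state is a dict: "time": time; "joint_positions": joint angles; "joint_vel": joint speeds; "joint_torque": joint torques, N m; "ee_pos": TCP position; "eef_rot": TCP orientation; "ft_force": force on the tool from outside, world axes, zero at the start; "torque": the same for the moment, N m; "width": finger opening in m.
Only numpy, scipy, OpenCV 4.12 (cv2) and the standard library are available. Lean on these libraries where they do the work, as an engineer would, in place of code of your own. Each camera call takes 0.05 s, during which the arm holds its last target.

## Working session

There is one attempt and no reset: what is moved stays moved. The work goes in short steps, Python scripts to look and compute and a tool call to move; the robot and the scene stay as the last step left them, time stands still between calls to the robot, and variables do not carry over. Pictures are saved under pics/ and viewed, and the job is handed in when it is done.

Besides the shell and the picture viewer there is one more tool, called after ">>>" by a JSON object that holds its "fn" and its "kwargs", one argument or row to a line. move_arm: Moves the arm, as the interface text tells. Its arguments: {"type":"object","properties":{"series":{"type":"array","items":{"type":"array","items":{"type":"number"}}},"claw":{"type":"number"},"newtons":{"type":"number"}},"required":["series"]}

```bash
mkdir -p pics; ls
python3 - <<'E'
from bench import read_state, imaging, r
import cv2,numpy as np
s=read_state(); print({k:np.round(v,3).tolist() for k,v in s.items()})
for n in ["side","top","wrist"]:
    p,d=imaging.camera(n); c=imaging.get_calibration(n)
    cv2.imwrite(f"pics/{n}0.png",p[:,:,::-1]); np.savez(f"{n}0.npz",p=p,d=d,K=c["camera_matrix"],R=c["R"],t=c["t"])
    print(n,np.round(c["camera_matrix"],1).tolist(),np.round(-c["R"].T@c["t"],3),np.round(c["R"],3).tolist())
E
```

```text
pics
{'time': 0.0, 'joint_positions': [-1.274, 0.333, -0.065, 1.461, 0.022, 1.35, -0.088], 'joint_vel': [-0.0, 0.001, 0.001, -0.0, 0.0, -0.0, -0.001], 'joint_torque': [0.0, -62.325, 0.025, -38.99, -0.061, 0.04, 0.0], 'ee_pos': [0.196, 0.593, 0.195], 'eef_rot': [0.159, 0.987, -0.001, -0.0], 'ft_force': [0.053, 0.219, -0.578], 'torque': [0.018, 0.04, 0.013], 'width': 0.087}
side [[408.8, 0.0, 249.5], [0.0, 408.8, 190.4], [0.0, 0.0, 1.0]] [ 0.348 -0.936  0.791] [[0.98, -0.197, -0.021], [-0.134, -0.581, -0.803], [0.146, 0.79, -0.595]]
top [[437.6, 0.0, 257.1], [0.0, 437.6, 188.6], [0.0, 0.0, 1.0]] [0.439 0.007 1.319] [[0.012, -1.0, -0.003], [-0.998, -0.012, -0.064], [0.064, 0.004, -0.998]]
wrist [[333.1, 0.0, 251.5], [0.0, 333.1, 193.6], [0.0, 0.0, 1.0]] [0.121 0.618 0.384] [[0.314, 0.949, -0.001], [0.909, -0.301, 0.288], [0.274, -0.092, -0.957]]
```

View pics/side0.png

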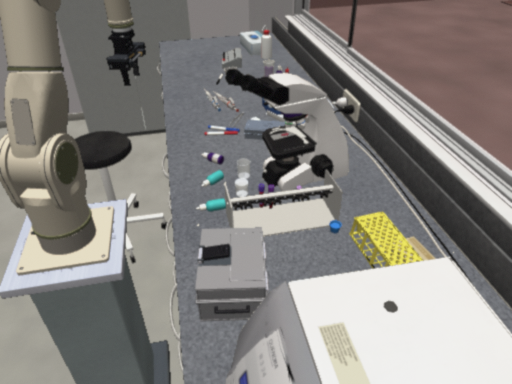

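View pics/top0.png

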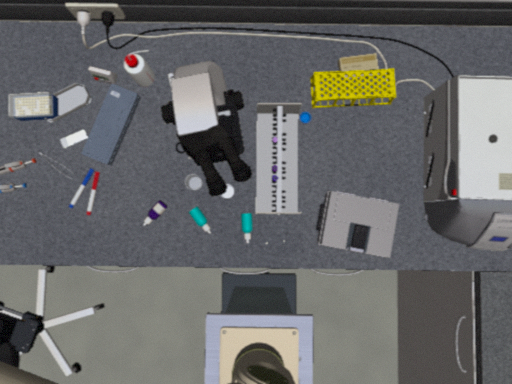

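View pics/wrist0.png

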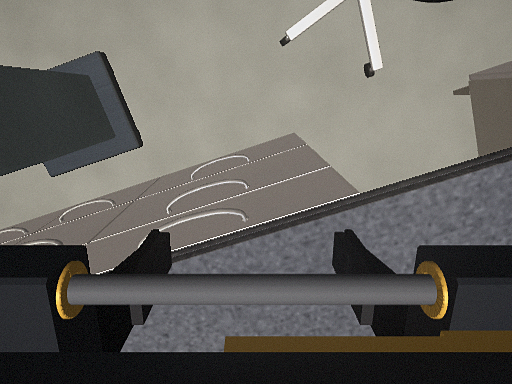

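```bash
cat > h.py <<'E'
import numpy as np,cv2
def load(n): return np.load(n)
def ray(z,u,v,h):
    K,R,t=z["K"],z["R"],z["t"]; C=-R.T@t
    dd=R.T@np.linalg.inv(K)@np.array([u,v,1.]); return C+dd*(h-C[2])/dd[2]
def dep(z,u,v):
    K,R,t=z["K"],z["R"],z["t"]; d=z["d"][int(v),int(u)]
    return R.T@(np.linalg.inv(K)@np.array([u,v,1.])*d-t)
def cloud(z):
    K,R,t=z["K"],z["R"],z["t"]; H,W=z["d"].shape; u,v=np.meshgrid(np.arange(W),np.arange(H))
    P=np.stack([u,v,np.ones_like(u)],-1)@np.linalg.inv(K).T*z["d"][...,None]
    return (P-t)@R
def snap(n,tag):
    from bench import imaging
    c=imaging.get_calibration(n)
    p,d=imaging.camera(n)
    cv2.imwrite(f"pics/{n}{tag}.png",p[:,:,::-1]); np.savez(f"{n}{tag}.npz",p=p,d=d,K=c["camera_matrix"],R=c["R"],t=c["t"]); return load(f"{n}{tag}.npz")
E
python3 - <<'E'
from h import *
z=load("top0.npz"); p=z["p"]; C=cloud(z)
a=cv2.resize(p[185:265,110:290],None,fx=4,fy=4,interpolation=cv2.INTER_CUBIC)
b=cv2.resize(p[180:265,310:410],None,fx=4,fy=4,interpolation=cv2.INTER_CUBIC)
cv2.imwrite("pics/cropA.png",a[:,:,::-1]);cv2.imwrite("pics/cropB.png",b[:,:,::-1])
# lid top plane
m=(C[...,2]>.105)&(C[...,2]<.118); m[:, :300]=0; m[:,420:]=0; m[:170]=0; m[270:]=0
P=C[m]; print(len(P), np.median(P[:,2]))
r=cv2.minAreaRect(P[:,:2].astype(np.float32)*1000); print(r, cv2.boxPoints(r))
hsv=cv2.cvtColor(p,cv2.COLOR_RGB2HSV)
m2=(p.max(2)<60)&(C[...,2]>.11)&(C[...,2]<.16); m2[:, :300]=0; m2[:,420:]=0; m2[:170]=0; m2[270:]=0
P=C[m2]; print("paddle",len(P)); r=cv2.minAreaRect(P[:,:2].astype(np.float32)*1000); print(r,P[:,2].min(),P[:,2].max())
# purple bottle
m3=(C[...,2]>.008)&(C[...,2]<.05); m3[:, :130]=0; m3[:,175:]=0; m3[:190]=0; m3[235:]=0
n,l,st,ce=cv2.connectedComponentsWithStats(m3.astype(np.uint8)); print(st)
P=C[m3]; r=cv2.minAreaRect(P[:,:2].astype(np.float32)*1000); print("bottle",r,P[:,2].max(),cv2.boxPoints(r))
for q in [(148,223),(163,204),(155,212)]: print(p[q[1],q[0]],C[q[1],q[0]],ray(z,*q,.017))
E
```

```text
3371 0.11256228959232899
((423.3481140136719, -273.89569091796875), (191.3185577392578, 150.11343383789062), 79.82662963867188) [[ 332.57544 -354.7939 ]
 [ 480.32874 -381.30807]
 [ 514.1208  -192.99747]
 [ 366.3675  -166.4833 ]]
paddle 319
((389.834228515625, -266.5981140136719), (41.363868713378906, 59.87198257446289), 81.38130950927734) 0.11043521792771087 0.1388986666661052
[[     0      0    512    384 196337]
 [   154    196      1      1      1]
 [   144    200     24     26    269]
 [   158    227      1      1      1]]
bottle ((446.2196044921875, 311.34344482421875), (51.02462387084961, 90.32792663574219), 70.9852294921875) 0.038526280101582114 [[395.2078  301.93817]
 [480.60696 272.50824]
 [497.2314  320.74872]
 [411.83224 350.17865]]
[169 165 159] [0.41661818 0.33139802 0.02868047] [0.41641408 0.33433435 0.017     ]
[41  8 78] [0.47282174 0.28696424 0.03653386] [0.47333424 0.29122822 0.017     ]
[72 50 99] [0.44915409 0.31087242 0.03201644] [0.44927058 0.31441771 0.017     ]
```

View pics/cropA.png

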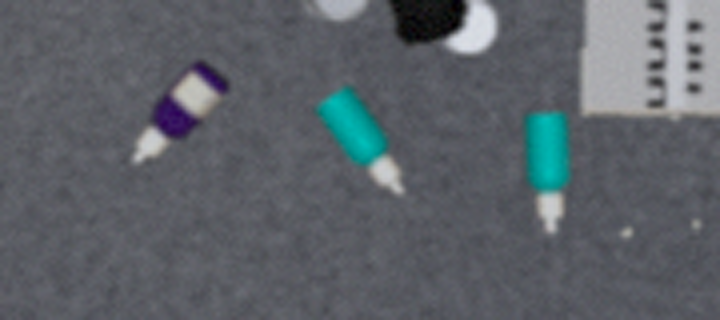

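View pics/cropB.png

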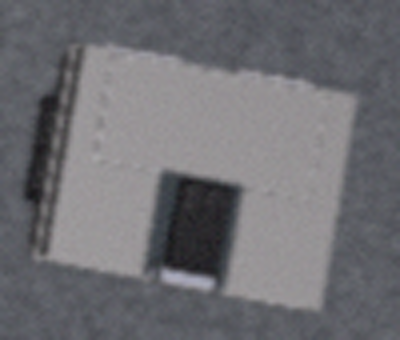

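Candidates for the bottle in the top view are purple with white cap (155,212), turquoise (201,220) and turquoise (248,227). The purple one is meant: it is not turquoise, it lies on the bench, and its cap points left and toward the robot. The crop confirms this. The case centre is at px (358,224), with the paddle at (358,236).

Next I measure clearances.

Run:
```python
from h import *
for nm in ["top0.npz","side0.npz"]:
    z=load(nm); C=cloud(z); ok=z["d"]>0
    print(nm)
    def st(m,n):
        P=C[m&ok]; print(n,len(P), np.round(np.percentile(P,[1,99],axis=0),3).tolist() if len(P) else "")
    X,Y,Z=C[...,0],C[...,1],C[...,2]
    for h in [.08,.15,.2,.25,.3,.35]:
        st((Y>-.02)&(Y<.3)&(X>.4)&(X<.9)&(Z>h)&(Z<h+.05),f"scope {h}")
        st((Y<-.38)&(Y>-.9)&(X>.3)&(X<.9)&(Z>h)&(Z<h+.05),f"mach {h}")
    st((Y<-.1)&(Y>-.42)&(X>.55)&(X<.9)&(Z>.02)&(Z<.4),"behind case")
z=load("top0.npz")
a,b=ray(z,163.0,203.5,.017),ray(z,144,225.2,.017); print(a,b,np.linalg.norm(a-b),np.degrees(np.arctan2(*(b-a)[[1,0]])))
p=z["p"].astype(int)
m=((p[...,2]-p[...,1]>25)&(p[...,0]-p[...,1]>8)).astype(np.uint8); m[:190]=0;m[240:]=0;m[:,:135]=0;m[:,180:]=0
v,u=np.nonzero(m); print(len(u),u.min(),u.max(),v.min(),v.max())
# brightness/dark mask with white parts
bg=(np.abs(p-np.median(p[195:235,125:140].reshape(-1,3),axis=0)).sum(2)>45).astype(np.uint8); bg[:196]=0;bg[232:]=0;bg[:,:138]=0;bg[:,174:]=0
bg=cv2.morphologyEx(bg,cv2.MORPH_OPEN,np.ones((2,2),np.uint8))
v,u=np.nonzero(bg); pts=np.array([ray(z,x,y,.017)[:2] for x,y in zip(u,v)],np.float32)*1000
print(cv2.minAreaRect(pts),cv2.fitLine(pts,cv2.DIST_L2,0,.01,.01).ravel())
```

```text
top0.npz
scope 0.08 771 [[0.452, -0.017, 0.082], [0.865, 0.284, 0.128]]
mach 0.08 1242 [[0.357, -0.649, 0.081], [0.801, -0.482, 0.13]]
scope 0.15 1039 [[0.601, 0.05, 0.151], [0.85, 0.228, 0.198]]
mach 0.15 2117 [[0.375, -0.648, 0.15], [0.799, -0.483, 0.2]]
scope 0.2 233 [[0.758, 0.123, 0.201], [0.831, 0.239, 0.249]]
mach 0.2 9057 [[0.415, -0.618, 0.202], [0.799, -0.485, 0.248]]
scope 0.25 151 [[0.685, 0.108, 0.25], [0.804, 0.226, 0.299]]
mach 0.25 13 [[0.478, -0.606, 0.25], [0.757, -0.494, 0.252]]
scope 0.3 2127 [[0.574, 0.098, 0.302], [0.773, 0.21, 0.35]]
mach 0.3 0 
scope 0.35 2384 [[0.487, 0.028, 0.35], [0.674, 0.188, 0.399]]
mach 0.35 0 
behind case 2496 [[0.736, -0.387, 0.021], [0.898, -0.108, 0.071]]
side0.npz
scope 0.08 982 [[0.45, -0.016, 0.08], [0.871, 0.152, 0.129]]
mach 0.08 8 [[0.365, -0.571, 0.087], [0.479, -0.381, 0.128]]
scope 0.15 1918 [[0.6, 0.048, 0.151], [0.845, 0.21, 0.199]]
mach 0.15 958 [[0.377, -0.617, 0.151], [0.425, -0.498, 0.2]]
scope 0.2 637 [[0.654, 0.117, 0.201], [0.826, 0.161, 0.25]]
mach 0.2 27128 [[0.415, -0.707, 0.208], [0.79, -0.491, 0.249]]
scope 0.25 742 [[0.603, 0.097, 0.25], [0.796, 0.158, 0.299]]
mach 0.25 28 [[0.459, -0.668, 0.25], [0.644, -0.526, 0.251]]
scope 0.3 940 [[0.575, 0.063, 0.301], [0.77, 0.2, 0.35]]
mach 0.3 0 
scope 0.35 905 [[0.486, 0.023, 0.35], [0.677, 0.188, 0.399]]
mach 0.35 0 
behind case 2037 [[0.732, -0.339, 0.021], [0.897, -0.105, 0.098]]
[0.47482223 0.29126662 0.017     ] [0.40976188 0.34603263 0.017     ] 0.08504214545207767 139.91025351500943
108 148 166 201 219
((441.1573181152344, 314.89556884765625), (35.991844177246094, 91.74009704589844), 46.0842399597168) [  0.738875    -0.67384255 445.80957    311.74786   ]
```

```bash
cat >> h.py <<'E'
CO=np.array([.4233,-.2739]); CY=np.radians(-10.17)
def case(x,y,z):
    c,s=np.cos(CY),np.sin(CY); return [round(CO[0]+c*x-s*y,4),round(CO[1]+s*x+c*y,4),z]
def plan(wps,step=.045,start=None):
    """wps: list of [x,y,z,toolY-angle deg(or None)], prints rows in tool axes"""
    from bench import read_state
    from scipy.spatial.transform import Rotation as Rr
    s=read_state(); R=Rr.from_quat(s["eef_rot"]).as_matrix(); p0=np.array(s["ee_pos"] if start is None else start)
    a0=np.degrees(np.arctan2(R[1,1],R[0,1])); cur=p0.copy(); ca=a0; rows=[]
    # ideal vertical frame
    yv=np.array([np.cos(np.radians(a0)),np.sin(np.radians(a0)),0]); zv=np.array([0,0,-1.]); xv=np.cross(yv,zv)
    F=np.stack([xv,yv,zv])
    print("start",np.round(p0,4),"toolY",round(a0,2),"tilt",np.round(R[2],3),"t",s["time"])
    for w in wps:
        t=np.array(w[:3]); ta=ca if w[3] is None else ta_near(w[3],ca)
        n=max(1,int(np.ceil(max(np.linalg.norm(t-cur)/step,abs(ta-ca)/7.5))))
        for i in range(1,n+1):
            q=cur+(t-cur)*i/n; a=ca+(ta-ca)*i/n
            rows.append([*np.round(F@(q-p0),4).tolist(),round(float(-np.radians(a-a0)),3)])
        cur=t;ca=ta
    print(len(rows),rows); return rows
def ta_near(a,c):
    return a
E
python3 - <<'E'
from h import *
print(case(-18,0,.2))
plan([[.35,.27,.25,75],[.40,.0,.25,78],[*case(-18,0,.2)[:2],.19,79.83]])
E
```

```text
[np.float64(-17.2939), np.float64(2.9043), 0.2]
start [0.1964 0.593  0.1948] toolY 71.68 tilt [-0.    -0.001 -1.   ] t 0.15
415 [[-0.0275, -0.0287, -0.0061, -0.006], [-0.055, -0.0574, -0.0123, -0.013], [-0.0825, -0.0861, -0.0184, -0.019], [-0.1099, -0.1148, -0.0246, -0.026], [-0.1374, -0.1435, -0.0307, -0.032], [-0.1649, -0.1722, -0.0368, -0.039], [-0.1924, -0.2009, -0.043, -0.045], [-0.2199, -0.2296, -0.0491, -0.052], [-0.2474, -0.2584, -0.0552, -0.058], [-0.2663, -0.2927, -0.0552, -0.065], [-0.2852, -0.3271, -0.0552, -0.073], [-0.3041, -0.3615, -0.0552, -0.08], [-0.323, -0.3958, -0.0552, -0.088], [-0.3419, -0.4302, -0.0552, -0.095], [-0.3608, -0.4646, -0.0552, -0.103], [-0.3797, -0.4989, -0.0552, -0.11], [-0.3353, -0.506, -0.0551, -0.11], [-0.291, -0.513, -0.0549, -0.111], [-0.2466, -0.52, -0.0548, -0.111], [-0.2022, -0.5271, -0.0546, -0.111], [-0.1578, -0.5341, -0.0545, -0.111], [-0.1134, -0.5411, -0.0543, -0.111], [-0.069, -0.5482, -0.0542, -0.111], [-0.0246, -0.5552, -0.054, -0.111], [0.0197, -0.5622, -0.0539, -0.111], [0.0641, -0.5693, -0.0537, -0.111], [0.1085, -0.5763, -0.053
[... 13248 characters left out ...]
1, 0.0019, -0.141], [16.5311, -3.1781, 0.002, -0.141], [16.5755, -3.1852, 0.0022, -0.141], [16.6199, -3.1922, 0.0023, -0.141], [16.6643, -3.1992, 0.0025, -0.141], [16.7087, -3.2063, 0.0026, -0.141], [16.7531, -3.2133, 0.0028, -0.141], [16.7974, -3.2203, 0.0029, -0.141], [16.8418, -3.2274, 0.0031, -0.141], [16.8862, -3.2344, 0.0032, -0.142], [16.9306, -3.2414, 0.0034, -0.142], [16.975, -3.2485, 0.0035, -0.142], [17.0194, -3.2555, 0.0037, -0.142], [17.0637, -3.2625, 0.0038, -0.142], [17.1081, -3.2696, 0.004, -0.142], [17.1525, -3.2766, 0.0041, -0.142], [17.1969, -3.2836, 0.0043, -0.142], [17.2413, -3.2907, 0.0045, -0.142], [17.2857, -3.2977, 0.0046, -0.142], [17.3301, -3.3047, 0.0048, -0.142]]
```

Unit slip: `case()` takes mm, so I'll convert inside the helper. I'll also have it print waypoints only.

```bash
sed -i 's/c,s=np.cos(CY),np.sin(CY); return.*/x,y=x*.001,y*.001; c,s=np.cos(CY),np.sin(CY); return [round(float(CO[0]+c*x-s*y),4),round(float(CO[1]+s*x+c*y),4),z]/' h.py
sed -i 's/print(len(rows),rows); return rows/print(len(rows)); print(rows if len(rows)<45 else "TOO LONG"); return rows/' h.py
python3 - <<'E'
from h import *
print(case(-18,0,.2))
plan([[.35,.27,.25,75],[.40,.0,.25,78],[*case(-18,0,.2)[:2],.19,79.83]])
E
```

```text
[0.4056, -0.2707, 0.2]
start [0.1964 0.593  0.1948] toolY 71.68 tilt [-0.    -0.001 -1.   ] t 0.15
23
[[-0.0275, -0.0287, -0.0061, -0.006], [-0.055, -0.0574, -0.0123, -0.013], [-0.0825, -0.0861, -0.0184, -0.019], [-0.1099, -0.1148, -0.0246, -0.026], [-0.1374, -0.1435, -0.0307, -0.032], [-0.1649, -0.1722, -0.0368, -0.039], [-0.1924, -0.2009, -0.043, -0.045], [-0.2199, -0.2296, -0.0491, -0.052], [-0.2474, -0.2584, -0.0552, -0.058], [-0.2663, -0.2927, -0.0552, -0.065], [-0.2852, -0.3271, -0.0552, -0.073], [-0.3041, -0.3615, -0.0552, -0.08], [-0.323, -0.3958, -0.0552, -0.088], [-0.3419, -0.4302, -0.0552, -0.095], [-0.3608, -0.4646, -0.0552, -0.103], [-0.3797, -0.4989, -0.0552, -0.11], [-0.3926, -0.5354, -0.0467, -0.115], [-0.4056, -0.5719, -0.0381, -0.12], [-0.4185, -0.6083, -0.0295, -0.124], [-0.4314, -0.6448, -0.021, -0.129], [-0.4443, -0.6812, -0.0124, -0.133], [-0.4572, -0.7177, -0.0038, -0.138], [-0.4702, -0.7542, 0.0048, -0.142]]
```

>>> {"fn": "move_arm", "kwargs": {
  "series": [
    [-0.028, -0.029, -0.006, -0.006],
    [-0.055, -0.057, -0.012, -0.013],
    [-0.082, -0.086, -0.018, -0.019],
    [-0.11, -0.115, -0.025, -0.026],
    [-0.137, -0.143, -0.031, -0.032],
    [-0.165, -0.172, -0.037, -0.039],
    [-0.192, -0.201, -0.043, -0.045],
    [-0.22, -0.23, -0.049, -0.052],
    [-0.247, -0.258, -0.055, -0.058],
    [-0.266, -0.293, -0.055, -0.065],
    [-0.285, -0.327, -0.055, -0.073],
    [-0.304, -0.361, -0.055, -0.08],
    [-0.323, -0.396, -0.055, -0.088],
    [-0.342, -0.43, -0.055, -0.095],
    [-0.361, -0.465, -0.055, -0.103],
    [-0.38, -0.499, -0.055, -0.11],
    [-0.393, -0.535, -0.047, -0.115],
    [-0.406, -0.572, -0.038, -0.12],
    [-0.419, -0.608, -0.03, -0.124]
  ],
  "claw": 1
}}

```text
time: 2.05
ee_pos: [0.4027, -0.1172, 0.2249]
eef_rot: [0.098, 0.995, 0.0, 0.0]
ft_force: [0.2, 0.8, 0.5]
width: 0.0868
```

Run:
```python
from h import *
plan([[*case(-18,0,.2)[:2],.18,79.83]]*2,start=[.4017,-.111,.225])
```

```text
start [ 0.4017 -0.111   0.225 ] toolY 78.78 tilt [-0.     0.001 -1.   ] t 2.05
5
[[-0.0087, -0.039, 0.0113, -0.005], [-0.0174, -0.0779, 0.0225, -0.009], [-0.0262, -0.1169, 0.0338, -0.014], [-0.0349, -0.1559, 0.045, -0.018], [-0.0349, -0.1559, 0.045, -0.018]]
```

Run:
```python
from h import *
plan([[*case(-18,0,.2)[:2],.18,79.83]]*2)
```

```text
start [ 0.4027 -0.1172  0.2249] toolY 78.78 tilt [-0.     0.001 -1.   ] t 2.05
5
[[-0.0082, -0.0375, 0.0112, -0.005], [-0.0164, -0.075, 0.0225, -0.009], [-0.0245, -0.1125, 0.0337, -0.014], [-0.0327, -0.15, 0.0449, -0.018], [-0.0327, -0.15, 0.0449, -0.018]]
```

>>> {"fn": "move_arm", "kwargs": {
  "series": [
    [-0.008, -0.038, 0.011, -0.005],
    [-0.016, -0.075, 0.022, -0.009],
    [-0.025, -0.113, 0.034, -0.014],
    [-0.033, -0.15, 0.045, -0.018],
    [-0.033, -0.15, 0.045, -0.018],
    [-0.033, -0.15, 0.045, -0.018]
  ]
}}

```text
time: 2.65
ee_pos: [0.4057, -0.2695, 0.1799]
eef_rot: [0.09, 0.996, -0.0, -0.001]
ft_force: [0.6, -0.4, -0.3]
width: 0.0868
```

Run:
```python
from h import *
z=snap("wrist","1"); from bench import read_state; s=read_state(); print(s["ee_pos"],s["eef_rot"],s["ft_force"])
C=cloud(z); p=z["p"]
m=(C[...,2]>.121)&(C[...,2]<.145)&(p.max(2)<70)&(np.abs(C[...,0]-.4)<.08)&(np.abs(C[...,1]+.27)<.06)
P=C[m]; print(len(P)); 
if len(P): r=cv2.minAreaRect(P[:,:2].astype(np.float32)*1000); print(r,cv2.boxPoints(r).tolist(),P[:,2].max())
```

```text
[ 0.40627124 -0.26849707  0.18017484] [ 8.87981946e-02  9.96049553e-01  4.84021363e-05 -4.08503844e-04] [0.78324805 0.14418781 0.35159057]
4156
((384.70001220703125, -267.1590576171875), (45.587425231933594, 70.85279083251953), 80.08171081542969) [[345.8770446777344, -283.5101318359375], [415.6708679199219, -295.71405029296875], [423.5229797363281, -250.8079833984375], [353.7291564941406, -238.60406494140625]] 0.1381223337645152
```

View pics/wrist1.png

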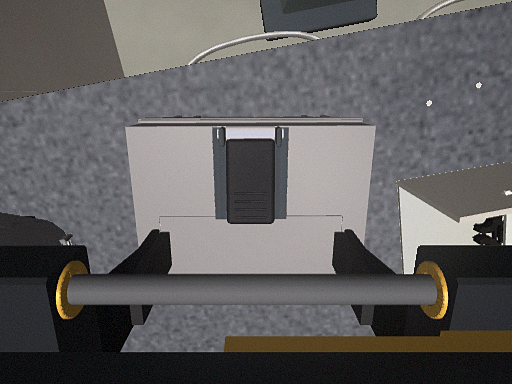

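Run:
```python
from h import *
z=load("wrist1.npz"); C=cloud(z)
c,s=np.cos(CY),np.sin(CY)
def loc(u,v):
    X=C[v,u]; d=X[:2]-CO; return np.round([1000*(c*d[0]+s*d[1]),1000*(-s*d[0]+c*d[1]),1000*X[2]],1)
for q in [(221,150),(221,180),(221,210),(280,180),(280,210),(232,180),(250,180),(269,180),(250,142),(250,205),(250,217),(150,180),(350,180),(300,180)]: print(q,loc(*q))
P=C[(C[...,2]>.11)&(C[...,2]<.116)]; r=cv2.minAreaRect(P[:,:2].astype(np.float32)*1000); print(r)
```

```text
(221, 150) [-56.1 -22.7 113.3]
(221, 180) [-32.5 -23.3 114.4]
(221, 210) [ -7.2 -24.  114. ]
(280, 180) [-32.2  23.4 113.7]
(280, 210) [ -7.1  23.9 113.8]
(232, 180) [-36.7 -13.6 131. ]
(250, 180) [-37.   -0.3 132.1]
(269, 180) [-36.7  13.8 131.1]
(250, 142) [-64.1  -0.2 126.6]
(250, 205) [-18.6  -0.3 135.2]
(250, 217) [-10.   -0.3 137.5]
(150, 180) [-31.9 -80.3 111.7]
(350, 180) [-32.1  78.8 113.7]
(300, 180) [-32.1  39.3 113.2]
((411.61004638671875, -272.0587158203125), (426.2380065917969, 126.02177429199219), 79.97843170166016)
```

>>> {"fn": "move_arm", "kwargs": {
  "series": [
    [0, -0.002, 0.03, 0],
    [0, -0.002, 0.055, 0],
    [0, -0.002, 0.063, 0],
    [0, -0.002, 0.063, 0]
  ]
}}

```text
time: 3.1
ee_pos: [0.4057, -0.2699, 0.117]
eef_rot: [0.088, 0.996, 0.0, -0.001]
ft_force: [-0.1, 0.8, -0.1]
width: 0.0873
```

>>> {"fn": "move_arm", "kwargs": {
  "series": [
    [0, 0, 0, 0],
    [0, 0, 0, 0],
    [0, 0, 0, 0],
    [0, 0, 0, 0],
    [0, 0, 0, 0]
  ],
  "claw": -1,
  "newtons": 15
}}

```text
time: 3.6
ee_pos: [0.4061, -0.2711, 0.1175]
eef_rot: [0.089, 0.996, 0.0, 0.0]
ft_force: [0.1, 0.4, 0.1]
width: 0.055
```

>>> {"fn": "move_arm", "kwargs": {
  "series": [
    [0, 0, 0, 0],
    [0, 0, 0, 0],
    [0, 0, 0, 0],
    [0, 0, 0, 0]
  ]
}}

```text
time: 4.0
ee_pos: [0.4059, -0.2711, 0.1173]
eef_rot: [0.089, 0.996, 0.0, -0.0]
ft_force: [-0.9, 0.4, -0.1]
width: 0.0229
```

Run:
```python
from h import *
# material point at case (-18,0), z .129 ; pivot (-70,118)
import math
hx,hz=77,76
px,pz=-70,118; gx,gz=-18,129.; 
rel=np.array([gx-px,gz-pz])
def rot(v,a): # lift free end up: from +x toward +z
    return np.array([v[0]*math.cos(a)-v[1]*math.sin(a), v[0]*math.sin(a)+v[1]*math.cos(a)])
def lid(v,a): # rel hinge; front edge (-x) goes up : clockwise seen with x right z up
    return np.array([v[0]*math.cos(a)+v[1]*math.sin(a), -v[0]*math.sin(a)+v[1]*math.cos(a)])
seq=[]
for b in [.15,.3,.45,.6]: seq.append(np.array([px,pz])+rot(rel,b))
g6=seq[-1]-[hx,hz]
n=22
for a in np.linspace(0,1.32,n+1)[1:]: seq.append(np.array([hx,hz])+lid(g6,a))
seq=np.array(seq); d=seq-[gx,gz]
# tool x = -case x, tool z=-z
print([[round(-x/1000,3),0,round(-z/1000,3),0] for x,z in d]); print(seq[3],seq[-1])
from bench import read_state; s=read_state(); print(s["width"],s["ee_pos"],s["ft_force"])
```

```text
[[np.float64(0.002), 0, np.float64(-0.008), 0], [np.float64(0.006), 0, np.float64(-0.015), 0], [np.float64(0.01), 0, np.float64(-0.022), 0], [np.float64(0.015), 0, np.float64(-0.027), 0], [np.float64(0.01), 0, np.float64(-0.034), 0], [np.float64(0.005), 0, np.float64(-0.04), 0], [np.float64(-0.001), 0, np.float64(-0.046), 0], [np.float64(-0.007), 0, np.float64(-0.051), 0], [np.float64(-0.013), 0, np.float64(-0.056), 0], [np.float64(-0.02), 0, np.float64(-0.061), 0], [np.float64(-0.027), 0, np.float64(-0.065), 0], [np.float64(-0.034), 0, np.float64(-0.069), 0], [np.float64(-0.042), 0, np.float64(-0.073), 0], [np.float64(-0.049), 0, np.float64(-0.076), 0], [np.float64(-0.057), 0, np.float64(-0.078), 0], [np.float64(-0.065), 0, np.float64(-0.08), 0], [np.float64(-0.073), 0, np.float64(-0.082), 0], [np.float64(-0.081), 0, np.float64(-0.083), 0], [np.float64(-0.089), 0, np.float64(-0.083), 0], [np.float64(-0.098), 0, np.float64(-0.083), 0], [np.float64(-0.106), 0, np.float64(-0.083), 0], [np.float64(-0.114), 0, np.float64(-0.082), 0], [np.float64(-0.122), 0, np.float64(-0.081), 0], [np.float64(-0.13), 0, np.float64(-0.079), 0], [np.float64(-0.138), 0, np.float64(-0.077), 0], [np.float64(-0.146), 0, np.float64(-0.074), 0]]
[-33.29361523 156.44010038] [127.55137212 202.80634876]
0.022931941829613403 [ 0.40591288 -0.27108922  0.11728737] [-0.94375771  0.39202754 -0.09950618]
```

Run:
```python
from h import *
snap("wrist","2"); z=snap("side","2")
a=cv2.resize(z["p"][200:330,170:300],None,fx=5,fy=5,interpolation=cv2.INTER_CUBIC); cv2.imwrite("pics/side2c.png",a[:600,:,::-1])
from bench import read_state; s=read_state(); print(s["width"],s["ee_pos"],s["ft_force"])
```

```text
0.014650110829329224 [ 0.40591446 -0.27103611  0.1172812 ] [-0.00928706  0.37247981 -0.26826475]
```

View pics/wrist2.png

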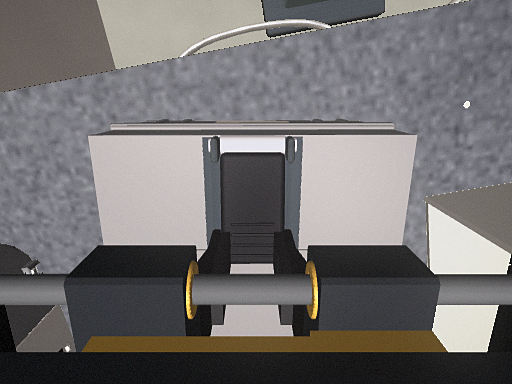

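View pics/side2c.png

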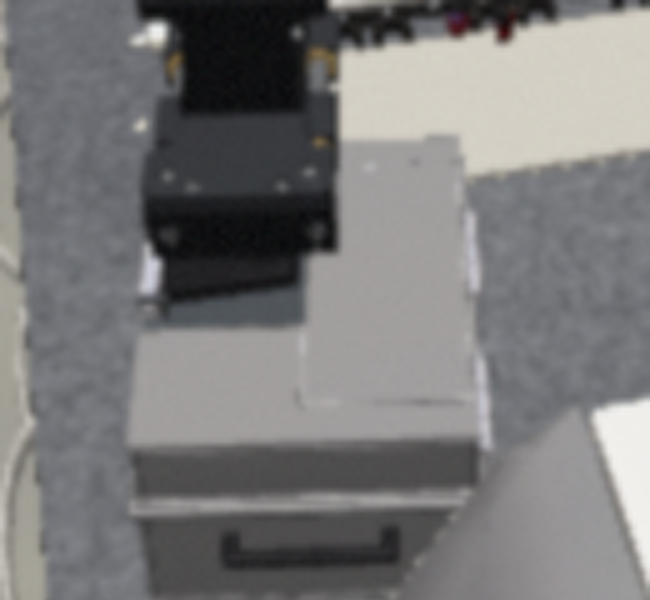

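Run:
```python
from h import *
from bench import read_state; s=read_state(); p0=s["ee_pos"]
z=snap("wrist","3"); print(read_state()["width"])
C=cloud(z); c,sn=np.cos(CY),np.sin(CY)
def pr(X): q=z["R"]@X+z["t"]; q=z["K"]@q; return q[:2]/q[2]
print(pr(p0),pr(p0+[0,0,.019]))
def loc(u,v):
    X=C[v,u]; d=X[:2]-CO; return np.round([1000*(c*d[0]+sn*d[1]),1000*(-sn*d[0]+c*d[1]),1000*X[2]],1)
for q in [(250,170),(250,220),(250,250),(250,260),(250,275),(222,240),(280,240),(215,300),(290,300),(240,300),(300,250),(210,250)]: print(q,loc(*q))
b=cv2.resize(z["p"][200:340,160:350],None,fx=4,fy=4,interpolation=cv2.INTER_CUBIC); cv2.imwrite("pics/w3c.png",b[:,:,::-1])
```

```text
0.011005232926960488
[252.17757288 229.06348805] [252.23966904 242.31955586]
(250, 170) [-57.3  -1.5 128.7]
(250, 220) [-29.3  -1.5 132. ]
(250, 250) [-12.8  -1.5 136.1]
(250, 260) [ -6.4  -1.5 135.8]
(250, 275) [-51.  -1. 228.]
(222, 240) [-29.5 -14.9 159. ]
(280, 240) [-29.1  13.2 158.3]
(215, 300) [-46.3 -10.1 232.4]
(290, 300) [-46.    9.4 231.9]
(240, 300) [-45.9  -3.6 231.8]
(300, 250) [-55.7  12.8 222.6]
(210, 250) [ -2.2 -27.  114.7]
```

View pics/w3c.png

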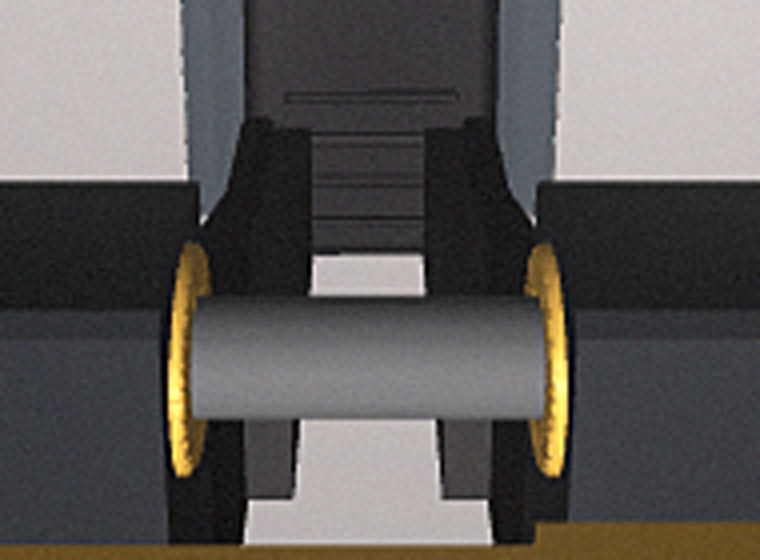

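Run:
```python
from h import *
z=load("wrist3.npz"); C=cloud(z); c,sn=np.cos(CY),np.sin(CY)
def loc(u,v):
    X=C[v,u]; d=X[:2]-CO; return np.round([1000*(c*d[0]+sn*d[1]),1000*(-sn*d[0]+c*d[1]),1000*X[2]],1)
for v in [226,230,232,235,240,246,252]:
  for u in [218,224,230,236,250,264,270,276,282]: print((u,v),loc(u,v),end=' ')
  print()
from bench import read_state; s=read_state(); print(s["width"],s["ee_pos"],s["ft_force"])
```

```text
(218, 226) [-18.4 -21.5 114.1] (224, 226) [-25.6 -16.2 131.9] (230, 226) [-26.6 -12.6 134.2] (236, 226) [-26.1  -9.4 133. ] (250, 226) [-26.2  -1.5 133.2] (264, 226) [-26.5   6.3 134. ] (270, 226) [-26.5   9.7 134. ] (276, 226) [-26.1  13.1 133. ] (282, 226) [-26.2  16.4 133.2] 
(218, 230) [-15.8 -21.6 114.4] (224, 230) [-29.3 -15.  146.3] (230, 230) [-23.7 -12.8 133.1] (236, 230) [-24.   -9.4 133.8] (250, 230) [-23.6  -1.5 132.8] (264, 230) [-24.    6.3 133.8] (270, 230) [-23.9   9.7 133.6] (276, 230) [-29.1  12.1 145.9] (282, 230) [-29.3  15.2 146.2] 
(218, 232) [-14.6 -21.6 114.8] (224, 232) [-29.3 -14.8 148.8] (230, 232) [-27.9 -11.9 145.6] (236, 232) [-27.8  -8.8 145.4] (250, 232) [-22.3  -1.5 132.6] (264, 232) [-23.    6.3 134.2] (270, 232) [-27.9   9.  145.7] (276, 232) [-29.5  11.9 149.4] (282, 232) [-28.7  15.1 147.5] 
(218, 235) [-12.4 -21.7 114.5] (224, 235) [-29.3 -14.5 152.7] (230, 235) [-28.2 -11.6 150.1] (236, 235) [-27.9  -8.6 149.4] (250, 235) [-21.6  -1.5 135.1] (264, 235) [-21.2   6.4 134.4] (270, 235) [-27.7   8.8 149.1] (276, 235) [-28.9  11.7 151.7] (282, 235) [
[... 253 characters left out ...]
3  11.6 154.2] (282, 240) [-29.1  14.2 158.3] 
(218, 246) [-29.1 -16.3 164.8] (224, 246) [-29.1 -13.5 164.9] (230, 246) [-27.7 -10.9 161.9] (236, 246) [-27.2  -8.1 160.9] (250, 246) [-14.4  -1.5 134.3] (264, 246) [-14.6   6.4 134.7] (270, 246) [-27.8   8.1 162.1] (276, 246) [-27.5  11.1 161.5] (282, 246) [-29.1  13.6 164.7] 
(218, 252) [-29.6 -15.6 171.9] (224, 252) [-27.9 -13.2 168.6] (230, 252) [-27.9 -10.5 168.5] (236, 252) [-23.9  -8.2 160.6] (250, 252) [-11.6  -1.5 136.2] (264, 252) [-11.3   6.4 135.5] (270, 252) [-27.4   7.9 167.6] (276, 252) [-27.8  10.6 168.5] (282, 252) [-30.   12.9 172.7] 
0.011005232926960488 [ 0.40588498 -0.27109205  0.1172738 ] [0.92330569 0.21481239 0.88949359]
```

Run:
```python
from h import *
for nm,tz,txy in [("wrist0.npz",.195,(.196,.593)),("wrist1.npz",.180,(.406,-.269)),("wrist2.npz",.1173,(.406,-.271)),("wrist3.npz",.1173,(.406,-.271))]:
    z=load(nm); C=cloud(z); R=z["R"]
    d=np.hypot(C[...,0]-txy[0],C[...,1]-txy[1]); m=(d<.075)&(C[...,2]<tz+.06)&(C[...,2]>tz-.03)&(z["d"]>.1)
    m[:225]=0
    P=C[m]; h=np.histogram(P[:,2]-tz,bins=np.arange(-.03,.065,.005)); print(nm,dict(zip(np.round(h[1],3),h[0])))
```

```text
wrist0.npz {np.float64(-0.03): np.int64(0), np.float64(-0.025): np.int64(0), np.float64(-0.02): np.int64(0), np.float64(-0.015): np.int64(0), np.float64(-0.01): np.int64(0), np.float64(-0.005): np.int64(0), np.float64(0.0): np.int64(0), np.float64(0.005): np.int64(0), np.float64(0.01): np.int64(0), np.float64(0.015): np.int64(0), np.float64(0.02): np.int64(0), np.float64(0.025): np.int64(192), np.float64(0.03): np.int64(332), np.float64(0.035): np.int64(347), np.float64(0.04): np.int64(370), np.float64(0.045): np.int64(357), np.float64(0.05): np.int64(444), np.float64(0.055): np.int64(363)}
wrist1.npz {np.float64(-0.03): np.int64(0), np.float64(-0.025): np.int64(0), np.float64(-0.02): np.int64(0), np.float64(-0.015): np.int64(0), np.float64(-0.01): np.int64(0), np.float64(-0.005): np.int64(0), np.float64(0.0): np.int64(0), np.float64(0.005): np.int64(0), np.float64(0.01): np.int64(0), np.float64(0.015): np.int64(0), np.float64(0.02): np.int64(0), np.float64(0.025): np.int64(172), np.float64(0.03): np.int64(343), np.float64(0.035): np.int64(350), np.float64(0.04): np.int64(354), np.fl
[... 609 characters left out ...]
at64(0.045): np.int64(239), np.float64(0.05): np.int64(308), np.float64(0.055): np.int64(268)}
wrist3.npz {np.float64(-0.03): np.int64(0), np.float64(-0.025): np.int64(0), np.float64(-0.02): np.int64(0), np.float64(-0.015): np.int64(0), np.float64(-0.01): np.int64(282), np.float64(-0.005): np.int64(4402), np.float64(0.0): np.int64(0), np.float64(0.005): np.int64(0), np.float64(0.01): np.int64(24), np.float64(0.015): np.int64(1266), np.float64(0.02): np.int64(5), np.float64(0.025): np.int64(71), np.float64(0.03): np.int64(195), np.float64(0.035): np.int64(180), np.float64(0.04): np.int64(209), np.float64(0.045): np.int64(205), np.float64(0.05): np.int64(304), np.float64(0.055): np.int64(257)}
```

The wrist view shows the visible finger ends about 26 mm above the reported TCP. Two cues agree: the depth image, and the finger gap of 163 px for 87 mm. The fingers closed above the blade without touching it, so I reopen and go lower, watching the force.

>>> {"fn": "move_arm", "kwargs": {
  "series": [
    [0, 0, 0, 0],
    [0, 0, 0, 0],
    [0, 0, 0, 0],
    [0, 0, 0, 0],
    [0, 0, 0, 0],
    [0, 0, 0, 0],
    [0, 0, 0.01, 0],
    [0, 0, 0.018, 0],
    [0, 0, 0.022, 0],
    [0, 0, 0.022, 0]
  ],
  "claw": 0.35
}}

```text
time: 5.15
ee_pos: [0.4053, -0.271, 0.0944]
eef_rot: [0.089, 0.996, -0.0, -0.001]
ft_force: [-1.3, 0.2, 0.1]
width: 0.0584
```

Run:
```python
from h import *
z=snap("wrist","4"); C=cloud(z)
b=cv2.resize(z["p"][180:340,140:370],None,fx=3,fy=3,interpolation=cv2.INTER_CUBIC); cv2.imwrite("pics/w4c.png",b[:,:,::-1])
from bench import read_state; s=read_state(); print(s["width"],s["ee_pos"],s["ft_force"],s["time"])
```

```text
0.058900318133644346 [ 0.40554492 -0.2711488   0.09490458] [0.29716041 0.89274032 0.32408942] 5.2
```

View pics/w4c.png

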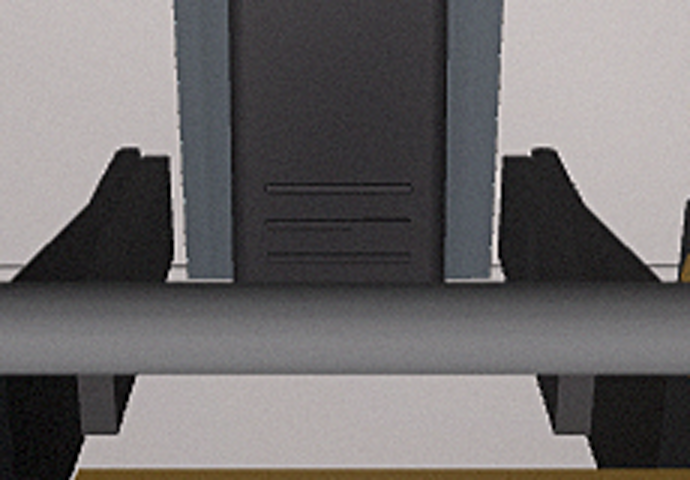

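>>> {"fn": "move_arm", "kwargs": {
  "series": [
    [0, 0, 0.003, 0],
    [0, 0, 0.003, 0],
    [0, 0, 0.003, 0],
    [0, 0, 0.003, 0],
    [0, 0, 0.003, 0],
    [0, 0, 0.003, 0]
  ],
  "claw": -1,
  "newtons": 15
}}

```text
time: 5.8
ee_pos: [0.4061, -0.2708, 0.0924]
eef_rot: [0.089, 0.996, 0.0, 0.0]
ft_force: [0.7, 1.6, 0.4]
width: 0.0358
```

>>> {"fn": "move_arm", "kwargs": {
  "series": [
    [0.002, 0, -0.008, 0],
    [0.006, 0, -0.015, 0],
    [0.01, 0, -0.022, 0],
    [0.015, 0, -0.027, 0],
    [0.01, 0, -0.034, 0],
    [0.005, 0, -0.04, 0],
    [-0.001, 0, -0.046, 0],
    [-0.001, 0, -0.046, 0]
  ]
}}

```text
time: 6.6
ee_pos: [0.408, -0.2712, 0.1389]
eef_rot: [0.089, 0.996, -0.0, 0.0]
ft_force: [-1.6, 4.9, -0.5]
width: 0.0355
```

Run:
```python
from h import *
z=snap("side","5"); 
a=cv2.resize(z["p"][180:330,160:310],None,fx=4,fy=4,interpolation=cv2.INTER_CUBIC); cv2.imwrite("pics/side5c.png",a[:,:,::-1])
from bench import read_state; s=read_state(); print(s["width"],s["ee_pos"],s["ft_force"],s["time"])
```

```text
0.03603052948723852 [ 0.40751865 -0.27113173  0.13843906] [-0.27674579  3.60682467 -1.69042864] 6.65
```

View pics/side5c.png

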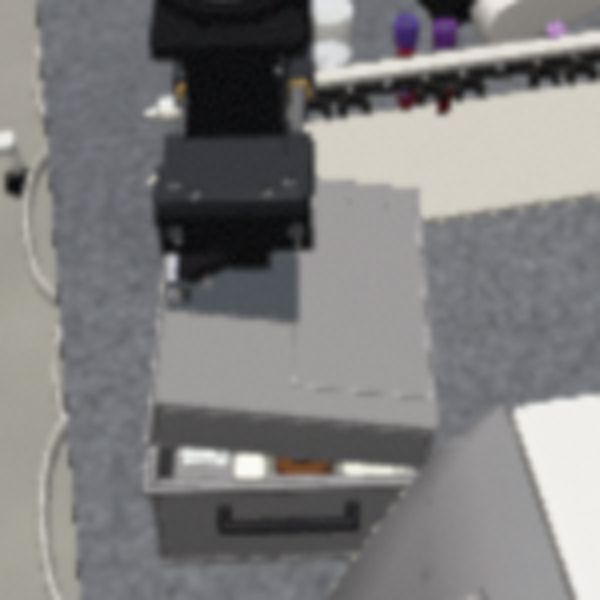

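The lid is opening, so I continue the arc.

>>> {"fn": "move_arm", "kwargs": {
  "series": [
    [-0.006, 0, -0.005, 0],
    [-0.012, 0, -0.01, 0],
    [-0.019, 0, -0.015, 0],
    [-0.026, 0, -0.019, 0],
    [-0.033, 0, -0.023, 0],
    [-0.041, 0, -0.027, 0],
    [-0.048, 0, -0.03, 0],
    [-0.056, 0, -0.032, 0],
    [-0.064, 0, -0.034, 0],
    [-0.072, 0, -0.036, 0],
    [-0.08, 0, -0.037, 0],
    [-0.088, 0, -0.037, 0],
    [-0.097, 0, -0.037, 0],
    [-0.105, 0, -0.037, 0],
    [-0.113, 0, -0.036, 0],
    [-0.121, 0, -0.035, 0]
  ]
}}

```text
time: 8.25
ee_pos: [0.527, -0.2924, 0.1732]
eef_rot: [0.089, 0.996, 0.0, 0.0]
ft_force: [-0.8, 4.5, 1.3]
width: 0.036
```

Run:
```python
from h import *
z=snap("side","6"); 
a=cv2.resize(z["p"][160:310,160:310],None,fx=4,fy=4,interpolation=cv2.INTER_CUBIC); cv2.imwrite("pics/side6c.png",a[:,:,::-1])
from bench import read_state; s=read_state(); print(s["width"],s["ee_pos"],s["ft_force"],s["time"])
```

```text
0.036109918794139724 [ 0.52802053 -0.29251648  0.17299336] [0.85891815 3.26927312 1.08554762] 8.3
```

View pics/side6c.png

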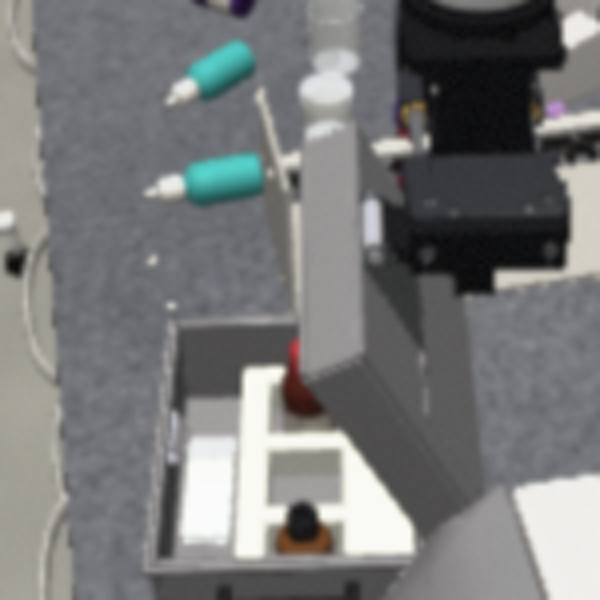

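>>> {"fn": "move_arm", "kwargs": {
  "series": [
    [-0.009, 0, 0.002, 0],
    [-0.017, 0, 0.004, 0],
    [-0.025, 0, 0.007, 0],
    [-0.032, 0, 0.011, 0],
    [-0.036, 0, 0.013, 0]
  ]
}}

```text
time: 8.8
ee_pos: [0.5624, -0.2987, 0.16]
eef_rot: [0.088, 0.996, 0.0, 0.0]
ft_force: [0.1, 5.3, 1.1]
width: 0.036
```

Run:
```python
from h import *
z=snap("side","7"); 
a=cv2.resize(z["p"][160:310,160:310],None,fx=4,fy=4,interpolation=cv2.INTER_CUBIC); cv2.imwrite("pics/side7c.png",a[:,:,::-1])
from bench import read_state; s=read_state(); print(s["width"],s["ee_pos"],s["ft_force"],s["time"])
```

```text
0.03575536640036919 [ 0.56259179 -0.29872345  0.15974254] [0.83011948 3.74576413 0.42650385] 8.85
```

View pics/side7c.png

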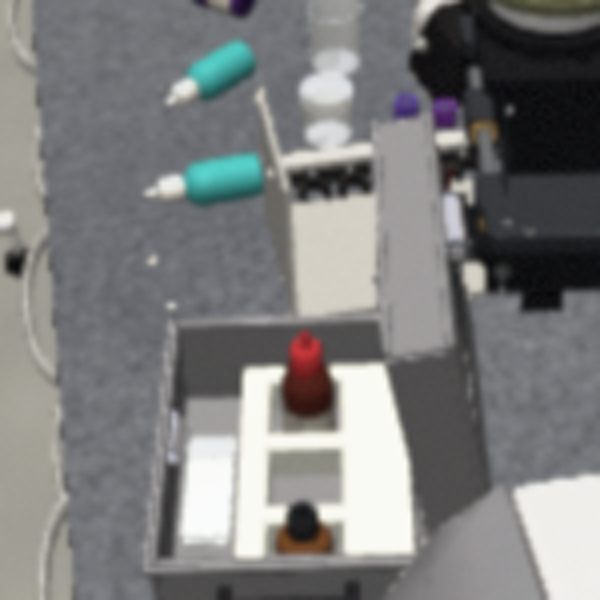

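>>> {"fn": "move_arm", "kwargs": {
  "series": [
    [0, 0, 0, 0],
    [-0.01, 0, -0.03, 0],
    [-0.02, 0, -0.075, 0],
    [-0.02, 0, -0.12, 0],
    [-0.02, 0, -0.12, 0],
    [-0.02, 0, -0.12, 0],
    [-0.02, 0, -0.12, 0]
  ],
  "claw": 1
}}

```text
time: 9.55
ee_pos: [0.5805, -0.303, 0.2795]
eef_rot: [0.089, 0.996, -0.0, -0.0]
ft_force: [-0.3, -0.0, -1.0]
width: 0.0823
```

Run:
```python
from h import *
z=snap("side","8"); 
a=cv2.resize(z["p"][160:310,160:310],None,fx=4,fy=4,interpolation=cv2.INTER_CUBIC); cv2.imwrite("pics/side8c.png",a[:,:,::-1])
from bench import read_state; s=read_state(); print(s["width"],s["ee_pos"],s["ft_force"],s["time"])
```

```text
0.08431594324600346 [ 0.58043215 -0.30270264  0.27918242] [ 0.38471396 -0.01470757 -0.15313155] 9.6
```

View pics/side8c.png

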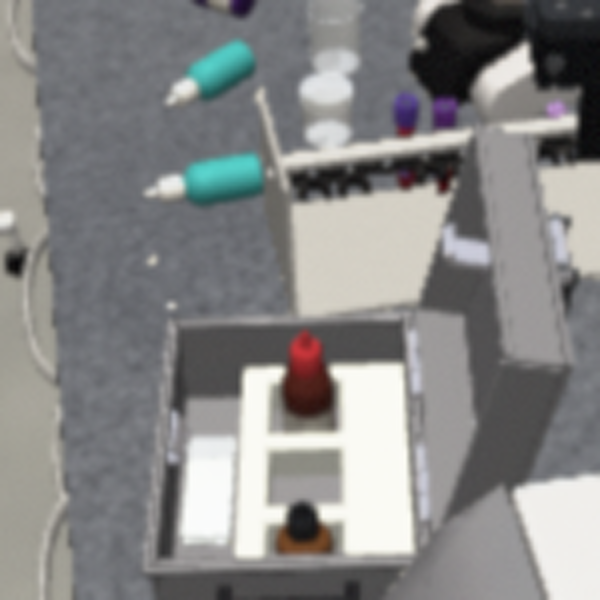

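Run:
```python
from h import *
from bench import read_state; s=read_state(); print(np.round(s["joint_positions"],3))
z=load("top0.npz")
for q in [(195,182),(228,190),(190,212)]: print(q,dep(z,*q),ray(z,*q,.03))
z=load("wrist0.npz"); C=cloud(z); m=(C[...,2]<.26)&(C[...,2]>.17); print(np.sort(C[m][:,2])[:20]-.1948)
plan([[.42,-.10,.26,70],[.39,0,.25,60],[.36,.22,.25,50],[.415,.305,.22,48],[.415,.305,.22,48]])
```

```text
[-0.232  0.516  0.997  1.272 -0.427  1.572  2.093]
(195, 182) [0.54098568 0.19890948 0.00609591] [0.53913223 0.1954154  0.03      ]
(228, 190) [0.51557034 0.09626084 0.04709012] [0.51659672 0.09746044 0.03      ]
(190, 212) [0.45040466 0.2082581  0.03006366] [0.45040522 0.20826804 0.03      ]
[0.02633868 0.02635805 0.02649345 0.02674963 0.0267506  0.02677587
 0.02682882 0.02683646 0.02685517 0.02695212 0.02695252 0.02697769
 0.02701113 0.02709779 0.02714946 0.0272042  0.02727028 0.02728342
 0.0272931  0.02730787]
start [ 0.5804 -0.3027  0.2792] toolY 79.77 tilt [ 0.002  0.    -1.   ] t 9.6
18
[[0.0323, 0.0285, 0.0032, 0.028], [0.0646, 0.057, 0.0064, 0.057], [0.0969, 0.0855, 0.0096, 0.085], [0.1293, 0.114, 0.0128, 0.114], [0.1616, 0.1425, 0.016, 0.142], [0.1939, 0.171, 0.0192, 0.17], [0.2097, 0.202, 0.0225, 0.229], [0.2254, 0.233, 0.0258, 0.287], [0.2412, 0.2641, 0.0292, 0.345], [0.2549, 0.3063, 0.0292, 0.38], [0.2686, 0.3485, 0.0292, 0.415], [0.2823, 0.3908, 0.0292, 0.45], [0.2961, 0.433, 0.0292, 0.485], [0.3098, 0.4752, 0.0292, 0.52], [0.2968, 0.5064, 0.0392, 0.531], [0.2838, 0.5375, 0.0492, 0.543], [0.2708, 0.5686, 0.0592, 0.554], [0.2708, 0.5686, 0.0592, 0.554]]
```

>>> {"fn": "move_arm", "kwargs": {
  "series": [
    [0.032, 0.029, 0.003, 0.028],
    [0.065, 0.057, 0.006, 0.057],
    [0.097, 0.086, 0.01, 0.085],
    [0.129, 0.114, 0.013, 0.114],
    [0.162, 0.143, 0.016, 0.142],
    [0.194, 0.171, 0.019, 0.17],
    [0.21, 0.202, 0.023, 0.229],
    [0.225, 0.233, 0.026, 0.287],
    [0.241, 0.264, 0.029, 0.345],
    [0.255, 0.306, 0.029, 0.38],
    [0.269, 0.349, 0.029, 0.415],
    [0.282, 0.391, 0.029, 0.45],
    [0.296, 0.433, 0.029, 0.485],
    [0.31, 0.475, 0.029, 0.52],
    [0.297, 0.506, 0.039, 0.531],
    [0.284, 0.538, 0.049, 0.543],
    [0.271, 0.569, 0.059, 0.554],
    [0.271, 0.569, 0.059, 0.554],
    [0.271, 0.569, 0.059, 0.554]
  ]
}}

```text
time: 11.5
ee_pos: [0.4145, 0.3049, 0.2198]
eef_rot: [0.358, 0.934, -0.002, -0.0]
ft_force: [-0.4, -0.2, 0.7]
width: 0.0869
```

Run:
```python
from h import *
z=snap("wrist","9"); from bench import read_state; s=read_state(); print(s["width"],s["ee_pos"],np.round(s["joint_positions"],2),s["time"])
C=cloud(z)
m=(C[...,2]>.006)&(C[...,2]<.05)&(np.abs(C[...,0]-.445)<.1)&(np.abs(C[...,1]-.315)<.09)
P=C[m]; print(len(P))
r=cv2.minAreaRect(P[:,:2].astype(np.float32)*1000); print(r,cv2.boxPoints(r).tolist(),P[:,2].max())
```

```text
0.08678034777428972 [0.41468925 0.30458431 0.22059812] [-1.05  0.07  0.34  1.73 -0.02  1.35  0.14] 11.55
1618
((443.3026123046875, 318.0943603515625), (33.072975158691406, 88.68757629394531), 48.95713424682617) [[398.99945068359375, 334.7394104003906], [465.8892822265625, 276.5050354003906], [487.60577392578125, 301.4493103027344], [420.7159423828125, 359.6836853027344]] 0.0361498761583907
```

View pics/wrist9.png

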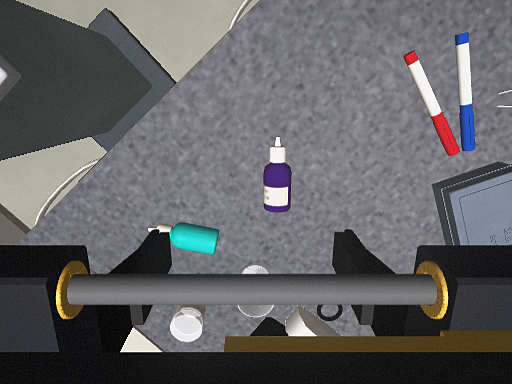

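Run:
```python
from h import *
plan([[.4201,.3382,.10,49],[.4201,.3382,.0,49],[.4201,.3382,-.0236,49],[.4201,.3382,-.0236,49]])
```

```text
start [0.4147 0.3046 0.2206] toolY 48.06 tilt [-0.    -0.002 -1.   ] t 11.55
8
[[0.0061, 0.0095, 0.0402, -0.005], [0.0123, 0.0191, 0.0804, -0.011], [0.0184, 0.0286, 0.1206, -0.016], [0.0184, 0.0286, 0.1539, -0.016], [0.0184, 0.0286, 0.1873, -0.016], [0.0184, 0.0286, 0.2206, -0.016], [0.0184, 0.0286, 0.2442, -0.016], [0.0184, 0.0286, 0.2442, -0.016]]
```

>>> {"fn": "move_arm", "kwargs": {
  "series": [
    [0.006, 0.01, 0.04, -0.005],
    [0.012, 0.019, 0.08, -0.011],
    [0.018, 0.029, 0.121, -0.016],
    [0.018, 0.029, 0.154, -0.016],
    [0.018, 0.029, 0.187, -0.016],
    [0.018, 0.029, 0.22, -0.016],
    [0.018, 0.029, 0.233, -0.016],
    [0.018, 0.029, 0.238, -0.016],
    [0.018, 0.029, 0.242, -0.016],
    [0.018, 0.029, 0.242, -0.016]
  ],
  "claw": 0.3
}}

```text
time: 12.55
ee_pos: [0.4216, 0.3395, -0.0196]
eef_rot: [0.35, 0.937, 0.001, 0.0]
ft_force: [0.0, 0.4, -0.2]
width: 0.0565
```

Run:
```python
from h import *
z=snap("wrist","10"); from bench import read_state; s=read_state(); print(s["width"],s["ee_pos"],s["ft_force"],s["time"])
```

```text
0.056487295848948564 [ 0.4216622   0.33959879 -0.01941954] [-0.75868632 -0.58524672  0.2370205 ] 12.6
```

View pics/wrist10.png

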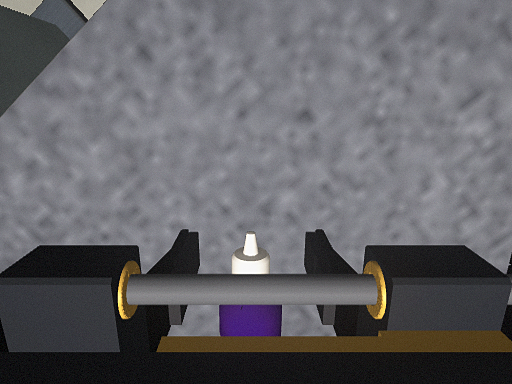

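>>> {"fn": "move_arm", "kwargs": {
  "series": [
    [0, 0, 0.002, 0],
    [0, 0, 0.004, 0],
    [0, 0, 0.004, 0],
    [0, 0, 0.004, 0],
    [0, 0, 0.004, 0],
    [0, 0, 0.004, 0],
    [0, 0, 0.004, 0],
    [0, 0, 0.004, 0]
  ],
  "claw": -1,
  "newtons": 3
}}

```text
time: 13.4
ee_pos: [0.421, 0.3391, -0.0246]
eef_rot: [0.35, 0.937, 0.0, 0.0]
ft_force: [0.4, -0.3, 0.6]
width: 0.0194
```

Run:
```python
import numpy as np
d=.074
rows=[]
for t in np.radians([5,10,16,22,28,34,40,46,52,58,64,70,75,80,85,90]):
    a=d*np.cos(t)-.017*np.sin(t)-d; z=d*np.sin(t)+.017*np.cos(t)-.017
    rows.append([round(float(a),3),0,round(float(-z),3),0])
print(rows)
```

```text
[[-0.002, 0, -0.006, 0], [-0.004, 0, -0.013, 0], [-0.008, 0, -0.02, 0], [-0.012, 0, -0.026, 0], [-0.017, 0, -0.033, 0], [-0.022, 0, -0.038, 0], [-0.028, 0, -0.044, 0], [-0.035, 0, -0.048, 0], [-0.042, 0, -0.052, 0], [-0.049, 0, -0.055, 0], [-0.057, 0, -0.057, 0], [-0.065, 0, -0.058, 0], [-0.071, 0, -0.059, 0], [-0.078, 0, -0.059, 0], [-0.084, 0, -0.058, 0], [-0.091, 0, -0.057, 0]]
```

>>> {"fn": "move_arm", "kwargs": {
  "series": [
    [-0.002, 0, -0.006, 0],
    [-0.004, 0, -0.013, 0],
    [-0.008, 0, -0.02, 0],
    [-0.012, 0, -0.026, 0],
    [-0.017, 0, -0.033, 0],
    [-0.022, 0, -0.038, 0],
    [-0.028, 0, -0.044, 0]
  ]
}}

```text
time: 14.1
ee_pos: [0.4424, 0.3203, 0.0198]
eef_rot: [0.35, 0.937, 0.0, -0.0]
ft_force: [-0.3, 0.4, -1.1]
width: 0.0198
```

Run:
```python
from h import *
z=snap("side","11"); 
a=cv2.resize(z["p"][90:210,160:290],None,fx=5,fy=5,interpolation=cv2.INTER_CUBIC); cv2.imwrite("pics/side11c.png",a[:,:,::-1])
from bench import read_state; s=read_state(); print(s["width"],s["ee_pos"],s["ft_force"],s["time"])
```

```text
0.019959879004985182 [0.44383803 0.31969429 0.0207903 ] [1.12694919 0.2247215  0.71158132] 14.15
```

View pics/side11c.png

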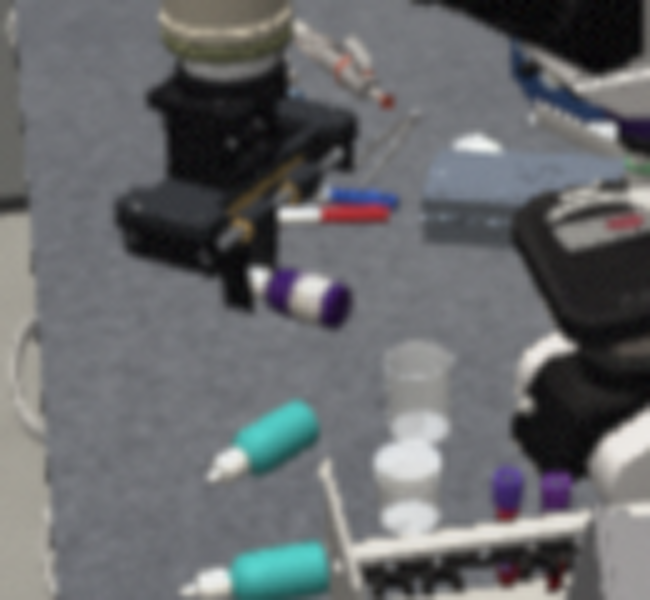

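```bash
cat >> h.py <<'E'
def purple(z,x0,y0,rad=.12):
    p=z["p"].astype(int); C=cloud(z)
    m=(p[...,2]-p[...,1]>18)&(p[...,0]-p[...,1]>5)&(np.hypot(C[...,0]-x0,C[...,1]-y0)<rad)&(C[...,2]<.16)&(z["d"]>0)
    return m,C
E
python3 - <<'E'
from h import *
z=load("side11.npz"); m,C=purple(z,.46,.31); P=C[m]; print(len(P),P.min(0),P.max(0),P.mean(0))
v,u=np.nonzero(m); print(u.min(),u.max(),v.min(),v.max())
z1=snap("wrist","11"); m,C=purple(z1,.46,.31); P=C[m]; print(len(P),P.min(0) if len(P) else "",P.max(0) if len(P) else "")
def pr(X): q=z["R"]@np.array(X)+z["t"]; q=z["K"]@q; return q[:2]/q[2]
u3=np.array([-.755,.656]); g=np.array([.4438,.3197]); gz=.0208+.0266+.014-.003
for t in [0,20,40,60]:
    tt=np.radians(t); 
    f=lambda s: pr([*(g+u3*(s*np.cos(tt))),gz+s*np.sin(tt)])
    print(t,f(-.074),f(.0),(f(-.074)-f(-.02)))
E
```

```text
78 [0.45087813 0.25636031 0.05434003] [0.50484108 0.30742227 0.07967498] [0.47766519 0.28036544 0.07006799]
213 229 144 154
1647 [4.20783673e-01 2.74623280e-01 2.27310926e-04] [0.53101035 0.33460367 0.13562771]
0 [227.98204392 152.10395327] [210.19608391 147.03167823] [13.0527565   3.72244011]
20 [227.27500651 158.0156951 ] [210.19608391 147.03167823] [12.49410528  8.03537005]
40 [224.5326923  162.46285486] [210.19608391 147.03167823] [10.45165194 11.24961238]
60 [220.15644041 164.96774845] [210.19608391 147.03167823] [ 7.23707903 13.03213972]
```

The bottle stays level in the pads: its base is at px (227,151), which fits 0° tilt. I set it back down and regrip nearer the cap end, so the contact is shorter and the lever longer.

>>> {"fn": "move_arm", "kwargs": {
  "series": [
    [0, 0, 0.015, 0],
    [0, 0, 0.03, 0],
    [0, 0, 0.04, 0],
    [0, 0, 0.044, 0],
    [0, 0, 0.044, 0],
    [0, 0, 0.044, 0]
  ]
}}

```text
time: 14.8
ee_pos: [0.4421, 0.3205, -0.0249]
eef_rot: [0.35, 0.937, -0.0, -0.0]
ft_force: [0.6, 0.0, -0.5]
width: 0.0201
```

>>> {"fn": "move_arm", "kwargs": {
  "series": [
    [0, 0, 0, 0],
    [0, 0, 0, 0],
    [0, 0, 0, 0],
    [0.007, 0, 0, 0],
    [0.013, 0, 0, 0],
    [0.013, 0, 0, 0]
  ],
  "claw": 0
}}

```text
time: 15.4
ee_pos: [0.4312, 0.3303, -0.0247]
eef_rot: [0.349, 0.937, 0.0, -0.0]
ft_force: [0.3, 0.1, -0.4]
width: 0.043
```

Run:
```python
from h import *
z=snap("wrist","12"); from bench import read_state; s=read_state(); print(s["width"],s["ee_pos"],s["ft_force"],s["time"])
a=cv2.resize(z["p"][200:350,150:350],None,fx=4,fy=4,interpolation=cv2.INTER_CUBIC); cv2.imwrite("pics/w12c.png",a[:,:,::-1])
```

```text
0.043080406301839014 [ 0.43173348  0.32985654 -0.02463075] [-0.54037224  0.2152606  -0.47097795] 15.45
```

View pics/w12c.png

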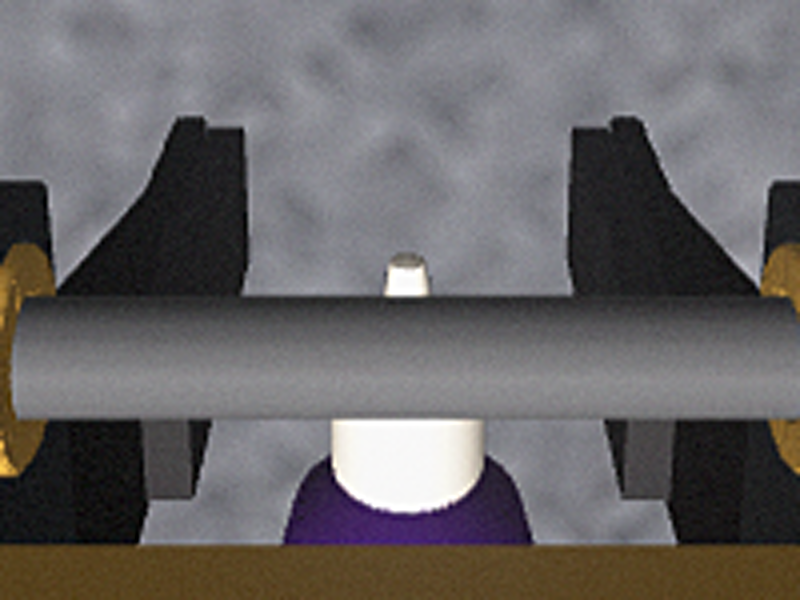

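>>> {"fn": "move_arm", "kwargs": {
  "series": [
    [0, 0, 0, 0],
    [0, 0, 0, 0],
    [0, 0, 0, 0],
    [0, 0, 0, 0],
    [0, 0, 0, 0],
    [0, 0, 0, 0]
  ],
  "claw": -1,
  "newtons": 3
}}

```text
time: 16.05
ee_pos: [0.4324, 0.3291, -0.0246]
eef_rot: [0.35, 0.937, 0.0, 0.0]
ft_force: [0.7, 0.5, -0.8]
width: 0.0195
```

>>> {"fn": "move_arm", "kwargs": {
  "series": [
    [-0.004, 0, -0.015, 0],
    [-0.011, 0, -0.029, 0],
    [-0.02, 0, -0.041, 0],
    [-0.031, 0, -0.052, 0],
    [-0.031, 0, -0.052, 0]
  ]
}}

```text
time: 16.55
ee_pos: [0.4584, 0.3077, 0.0293]
eef_rot: [0.352, 0.936, 0.001, 0.001]
ft_force: [0.4, 0.6, -0.5]
width: 0.0198
```

Run:
```python
from h import *
z=snap("side","13"); 
a=cv2.resize(z["p"][90:210,160:290],None,fx=5,fy=5,interpolation=cv2.INTER_CUBIC); cv2.imwrite("pics/side13c.png",a[:,:,::-1])
from bench import read_state; s=read_state(); print(s["width"],s["ee_pos"],s["ft_force"],s["time"])
def pr(X): q=z["R"]@np.array(X)+z["t"]; q=z["K"]@q; return q[:2]/q[2]
u3=np.array([-.755,.656]); g=np.array(s["ee_pos"][:2]); gz=s["ee_pos"][2]+.0266+.015
for t in [0,20,40,60,90]:
    tt=np.radians(t); f=lambda q: pr([*(g+u3*(q*np.cos(tt))),gz+q*np.sin(tt)])
    print(t,(f(-.087)-[160,90])*5)
```

```text
0.019821422298151203 [0.45704375 0.30833323 0.02818771] [-0.66486509 -0.32617606 -0.49667046] 16.6
0 [377.01373214 306.89708621]
20 [372.28846268 342.09688551]
40 [355.47875323 368.44361624]
60 [329.10729684 383.17871931]
90 [279.18728305 381.26896775]
```

View pics/side13c.png

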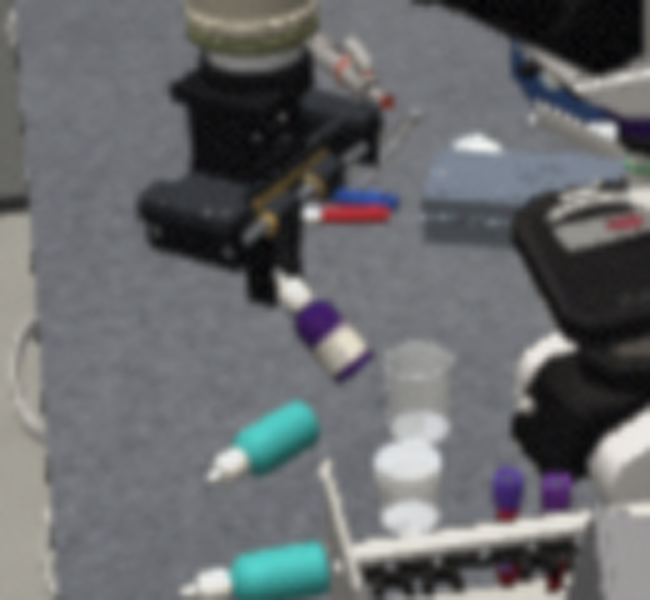

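>>> {"fn": "move_arm", "kwargs": {
  "series": [
    [-0.006, 0, -0.005, 0],
    [-0.013, 0, -0.009, 0],
    [-0.02, 0, -0.012, 0],
    [-0.027, 0, -0.015, 0],
    [-0.034, 0, -0.017, 0],
    [-0.042, 0, -0.019, 0],
    [-0.05, 0, -0.02, 0],
    [-0.058, 0, -0.02, 0],
    [-0.065, 0, -0.019, 0],
    [-0.073, 0, -0.018, 0],
    [-0.073, 0, -0.018, 0]
  ]
}}

```text
time: 17.7
ee_pos: [0.5116, 0.2597, 0.0451]
eef_rot: [0.351, 0.936, -0.0, 0.0]
ft_force: [0.3, -0.5, -0.9]
width: 0.0195
```

Run:
```python
from h import *
z=snap("side","14"); 
a=cv2.resize(z["p"][90:210,160:290],None,fx=5,fy=5,interpolation=cv2.INTER_CUBIC); cv2.imwrite("pics/side14c.png",a[:,:,::-1])
from bench import read_state; s=read_state(); print(s["width"],s["ee_pos"],s["ft_force"],s["time"])
def pr(X): q=z["R"]@np.array(X)+z["t"]; q=z["K"]@q; return q[:2]/q[2]
u3=np.array([-.755,.656]); g=np.array(s["ee_pos"][:2]); gz=s["ee_pos"][2]+.0266+.015
print(gz)
for t in [40,60,80,90,100]:
    tt=np.radians(t); f=lambda q: pr([*(g+u3*(q*np.cos(tt))),gz+q*np.sin(tt)])
    print(t,(f(-.087)-[160,90])*5)
```

```text
0.019597735693312253 [0.51108602 0.26032853 0.0451109 ] [ 0.25191039  0.30059043 -1.06261143] 17.75
0.08671089816799547
40 [443.84783745 374.94909724]
60 [415.41810112 390.00506318]
80 [380.91168773 391.89130366]
90 [362.62916313 387.92515999]
100 [344.33333361 380.86580182]
```

View pics/side14c.png

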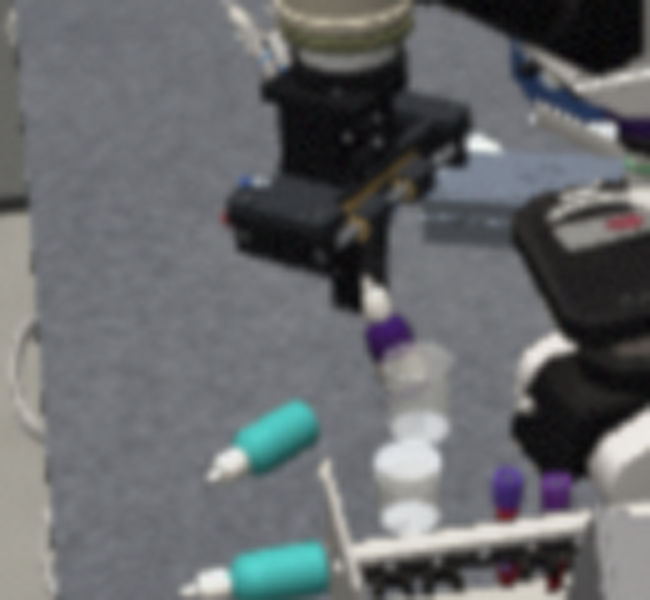

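Tilt is about 62°, and the base is close to the beaker. I lift clear, move back toward +u (the cap direction) with a brisk stop, so inertia helps swing the base under.

>>> {"fn": "move_arm", "kwargs": {
  "series": [
    [0, 0, -0.012, 0],
    [0.01, 0, -0.02, 0],
    [0.055, 0, -0.02, 0],
    [0.1, 0, -0.02, 0],
    [0.1, 0, -0.02, 0],
    [0.1, 0, -0.02, 0],
    [0.1, 0, -0.02, 0]
  ]
}}

```text
time: 18.45
ee_pos: [0.4358, 0.3264, 0.066]
eef_rot: [0.35, 0.937, 0.0, 0.0]
ft_force: [0.8, -0.1, -0.4]
width: 0.0201
```

```bash
cat >> h.py <<'E'
def tiltview(tag,d=.087,pads=.015,win=(80,210,150,290)):
    z=snap("side",tag); y0,y1,x0,x1=win
    a=cv2.resize(z["p"][y0:y1,x0:x1],None,fx=4.5,fy=4.5,interpolation=cv2.INTER_CUBIC); 
    from bench import read_state; s=read_state(); print(s["width"],s["ee_pos"],s["ft_force"],s["time"])
    def pr(X): q=z["R"]@np.array(X)+z["t"]; q=z["K"]@q; return (q[:2]/q[2]-[x0,y0])*4.5
    from scipy.spatial.transform import Rotation as Rr
    u3=Rr.from_quat(s["eef_rot"]).as_matrix()[:2,0]; g=np.array(s["ee_pos"][:2]); gz=s["ee_pos"][2]+.0266+pads
    for t in [0,40,60,70,80,90,100]:
        tt=np.radians(t); q=pr([*(g-u3*(d*np.cos(tt))),gz-d*np.sin(tt)]); print(t,np.round(q))
    cv2.imwrite(f"pics/side{tag}c.png",a[:,:,::-1])
E
python3 - <<'E'
from h import *
tiltview("15")
E
```

```text
0.019936745105124092 [0.43604746 0.32601342 0.06584454] [ 1.21595367 -0.35118873 -1.20513546] 18.5
0 [351. 270.]
40 [332. 327.]
60 [309. 341.]
70 [295. 344.]
80 [280. 343.]
90 [264. 340.]
100 [248. 334.]
```

View pics/side15c.png

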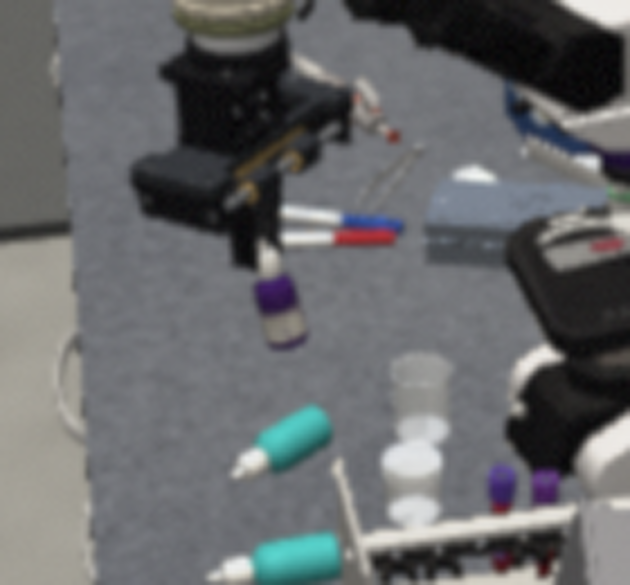

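>>> {"fn": "move_arm", "kwargs": {
  "series": [
    [-0.01, 0, 0, 0],
    [-0.02, 0, 0, 0],
    [-0.03, 0, 0, 0],
    [-0.04, 0, 0, 0],
    [-0.045, 0, 0, 0],
    [-0.045, 0, 0, 0],
    [0.0, 0, 0, 0],
    [0.04, 0, 0, 0],
    [0.04, 0, 0, 0],
    [0.04, 0, 0, 0]
  ]
}}

```text
time: 19.5
ee_pos: [0.4042, 0.3538, 0.0654]
eef_rot: [0.349, 0.937, 0.0, -0.0]
ft_force: [-0.2, 0.0, -0.9]
width: 0.0198
```

Run:
```python
from h import *
tiltview("16")
```

```text
0.019733546445257905 [0.40522812 0.35274119 0.0653968 ] [ 0.18977444 -0.16818078 -0.55639265] 19.55
0 [305. 258.]
40 [288. 315.]
60 [266. 329.]
70 [252. 332.]
80 [237. 331.]
90 [222. 328.]
100 [207. 322.]
```

View pics/side16c.png

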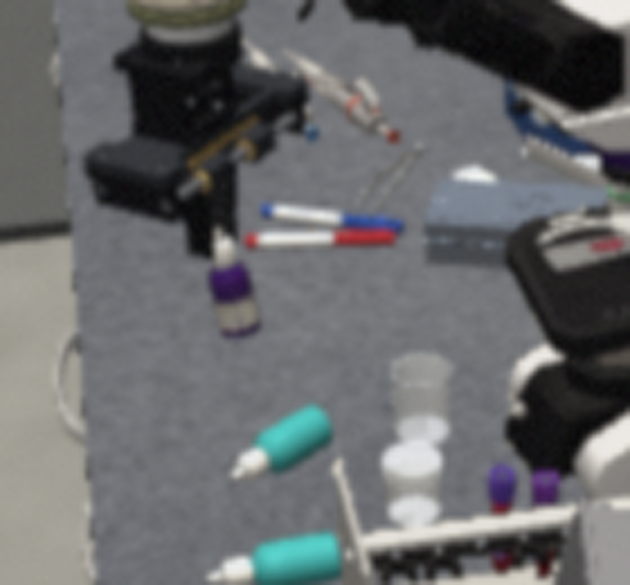

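>>> {"fn": "move_arm", "kwargs": {
  "series": [
    [0, 0, 0.008, 0],
    [0, 0, 0.014, 0],
    [-0.006, 0, 0.018, 0],
    [-0.014, 0, 0.02, 0],
    [-0.022, 0, 0.022, 0],
    [-0.03, 0, 0.022, 0],
    [-0.03, 0, 0.022, 0]
  ]
}}

```text
time: 20.25
ee_pos: [0.4292, 0.3317, 0.0435]
eef_rot: [0.351, 0.936, -0.0, 0.0]
ft_force: [-0.4, 0.4, -0.9]
width: 0.0197
```

Run:
```python
from h import *
tiltview("17")
```

```text
0.0195939275473533 [0.428488   0.33246613 0.0434475 ] [-0.14139184  0.49210256 -0.71019698] 20.3
0 [341. 292.]
40 [323. 348.]
60 [300. 362.]
70 [286. 365.]
80 [271. 364.]
90 [256. 361.]
100 [240. 355.]
```

View pics/side17c.png

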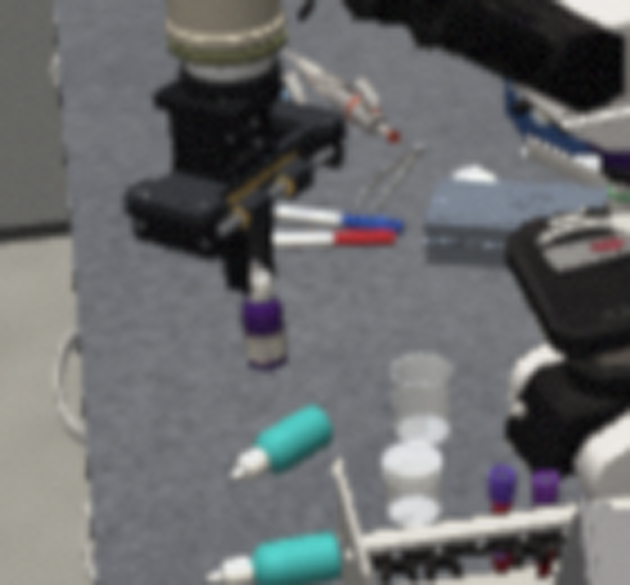

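>>> {"fn": "move_arm", "kwargs": {
  "series": [
    [-0.005, 0, 0.002, 0],
    [-0.01, 0, 0.004, 0],
    [-0.016, 0, 0.006, 0],
    [-0.022, 0, 0.007, 0],
    [-0.028, 0, 0.007, 0]
  ]
}}

```text
time: 20.8
ee_pos: [0.4513, 0.318, 0.0408]
eef_rot: [0.35, 0.937, 0.004, 0.001]
ft_force: [-4.5, -1.8, 37.3]
width: 0.0205
```

Run:
```python
from h import *
tiltview("18")
```

```text
0.01992916867466677 [0.45261682 0.31668878 0.04087511] [-3.08551605 -2.52197005 33.62856993] 20.85
0 [376. 302.]
40 [357. 358.]
60 [333. 371.]
70 [319. 374.]
80 [304. 373.]
90 [288. 370.]
100 [273. 364.]
```

View pics/side18c.png

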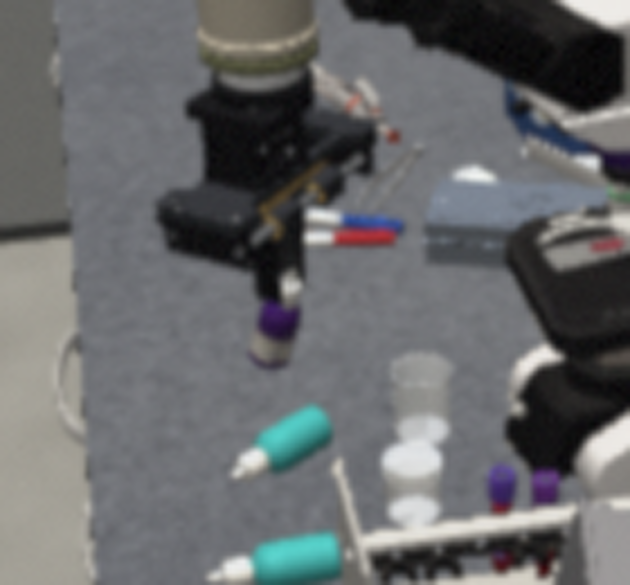

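>>> {"fn": "move_arm", "kwargs": {
  "series": [
    [0.003, 0, -0.003, 0],
    [0.008, 0, -0.004, 0],
    [0.013, 0, -0.004, 0],
    [0.018, 0, -0.004, 0]
  ]
}}

```text
time: 21.25
ee_pos: [0.4355, 0.3267, 0.0406]
eef_rot: [0.35, 0.937, 0.0, 0.0]
ft_force: [-0.4, -0.0, 1.8]
width: 0.02
```

Run:
```python
from h import *
tiltview("19")
```

```text
0.0198500490165338 [0.43467466 0.32737856 0.04032149] [-1.55782371  1.89160229  3.88740278] 21.3
0 [350. 298.]
40 [332. 354.]
60 [309. 368.]
70 [295. 370.]
80 [280. 370.]
90 [265. 366.]
100 [249. 360.]
```

View pics/side19c.png

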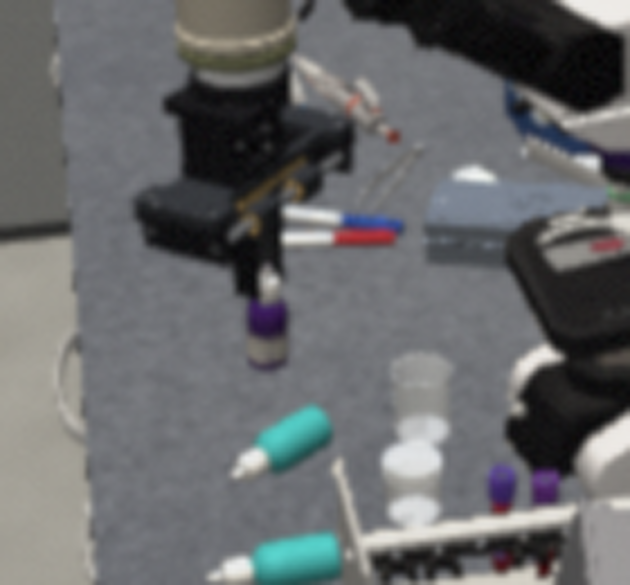

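The bottle is upright: its base is at (267,364) against a predicted (265,366). I release it and lift.

>>> {"fn": "move_arm", "kwargs": {
  "series": [
    [0, 0, 0, 0],
    [0, 0, 0, 0],
    [0, 0, 0, 0],
    [0, 0, 0, 0],
    [0, 0, 0, 0],
    [0, 0, -0.02, 0],
    [0, 0, -0.06, 0],
    [0.02, 0, -0.1, 0],
    [0.04, 0, -0.12, 0],
    [0.04, 0, -0.12, 0],
    [0.04, 0, -0.12, 0]
  ],
  "claw": 0.2
}}

```text
time: 22.4
ee_pos: [0.4051, 0.3528, 0.1603]
eef_rot: [0.35, 0.937, 0.0, 0.0]
ft_force: [0.3, -0.1, 0.2]
width: 0.0521
```

Run:
```python
from h import *
z=snap("side","20"); a=cv2.resize(z["p"][80:210,150:290],None,fx=4.5,fy=4.5,interpolation=cv2.INTER_CUBIC); cv2.imwrite("pics/side20c.png",a[:,:,::-1])
z=snap("wrist","20"); C=cloud(z); from bench import read_state; s=read_state(); print(s["ee_pos"],s["width"],s["time"])
m=(C[...,2]>.05)&(C[...,2]<.068)&(np.hypot(C[...,0]-.43,C[...,1]-.33)<.06); P=C[m]; print(len(P),P.mean(0),P.min(0),P.max(0))
m=(C[...,2]>.068)&(C[...,2]<.1)&(np.hypot(C[...,0]-.43,C[...,1]-.33)<.06); P=C[m]; print(len(P),P.mean(0),P.min(0),P.max(0))
```

```text
[0.40533469 0.35162029 0.15918496] 0.05232947627830974 22.5
469 [0.43018345 0.33040433 0.05553263] [0.41948105 0.31093319 0.05004945] [0.45017857 0.34172028 0.06797263]
416 [0.43357819 0.32748846 0.07759701] [0.42542298 0.31610125 0.06801939] [0.445324   0.33566703 0.0900426 ]
```

View pics/side20c.png

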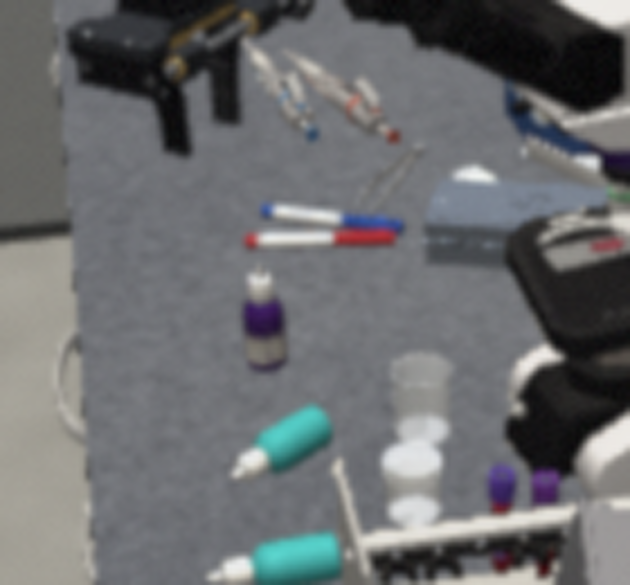

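View pics/wrist20.png

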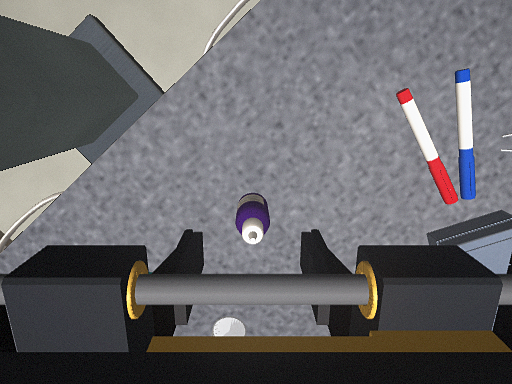

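Run:
```python
from h import *
z=load("wrist20.npz"); print(ray(z,252.5,235,.089), ray(z,252.5,233,.078)); z=load("top0.npz")
z=snap("top","20"); m,C=purple(z,.43,.33,.04); v,u=np.nonzero(m); print(len(u),u.mean(),v.mean(),C[m].mean(0))
a=cv2.resize(z["p"][180:250,115:185],None,fx=6,fy=6,interpolation=cv2.INTER_CUBIC); cv2.imwrite("pics/t20.png",a[:,:,::-1])
```

```text
[0.43212735 0.32891277 0.089     ] [0.43436911 0.32699002 0.078     ]
60 150.3 216.71666666666667 [0.43521366 0.3198597  0.05014812]
```

View pics/t20.png

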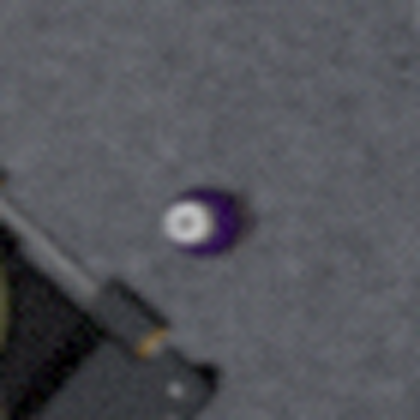

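Run:
```python
from h import *
from scipy.spatial.transform import Rotation as Rr
z=load("top20.npz"); print("top",ray(z,146,217,.089))
z=load("wrist20.npz"); C=cloud(z); ee=np.array([.4053,.3516,.1592]); 
a=np.radians(49.0); y=np.array([np.cos(a),np.sin(a),0]); x=np.array([-np.sin(a),np.cos(a),0])
L=C-ee; X,Y,Z=L@x,L@y,L[...,2]-.0266
for h in range(0,90,8):
    m=(Z>h*.001)&(Z<(h+8)*.001)&(np.abs(X)<.05)&(np.abs(Y)<.11)&(z["d"]>0)
    if m.sum():
        yy=np.abs(Y[m]); print(h,m.sum(),"absY",np.round(np.percentile(yy,[1,99]),4),"X",np.round(np.percentile(X[m],[1,99]),4))
plan([[.433,.328,.14,60],[.433,.328,.03,70],[.433,.328,.0074,70],[.433,.328,.0074,70]])
```

```text
top [0.43439454 0.322323   0.089     ]
0 343 absY [0.0258 0.0348] X [-0.0083  0.012 ]
8 451 absY [0.0257 0.0349] X [-0.0076  0.0121]
16 459 absY [0.0257 0.035 ] X [-0.0038  0.0121]
24 568 absY [0.0259 0.0362] X [0.0001 0.0122]
32 555 absY [0.0259 0.0382] X [0.0002 0.0123]
40 543 absY [0.0258 0.0391] X [-0.0088  0.0124]
48 750 absY [0.0259 0.0312] X [-0.0101  0.0023]
56 417 absY [0.0304 0.0314] X [-0.0082  0.0088]
64 626 absY [0.0304 0.0799] X [-0.0016  0.0301]
72 3194 absY [0.0301 0.0797] X [0.     0.0387]
80 8576 absY [0.0008 0.0669] X [0.0115 0.0388]
88 22892 absY [0.0021 0.059 ] X [0.0182 0.0387]
start [0.4054 0.3515 0.1591] toolY 48.91 tilt [-0.    -0.002 -1.   ] t 22.55
7
[[-0.0181, 0.0002, 0.0095, -0.097], [-0.0363, 0.0004, 0.0191, -0.193], [-0.0363, 0.0004, 0.0558, -0.252], [-0.0363, 0.0004, 0.0924, -0.31], [-0.0363, 0.0004, 0.1291, -0.368], [-0.0363, 0.0004, 0.1517, -0.368], [-0.0363, 0.0004, 0.1517, -0.368]]
```

Run:
```python
from h import *
plan([[.434,.3265,.13,60],[.434,.3265,.0174,60],[.434,.3265,.0074,60],[.434,.3265,.0074,60]])
```

```text
start [0.4054 0.3515 0.1591] toolY 48.91 tilt [-0.    -0.002 -1.   ] t 22.55
7
[[-0.019, -0.0, 0.0145, -0.097], [-0.038, -0.0001, 0.0291, -0.193], [-0.038, -0.0001, 0.0666, -0.193], [-0.038, -0.0001, 0.1042, -0.193], [-0.038, -0.0001, 0.1417, -0.193], [-0.038, -0.0001, 0.1517, -0.193], [-0.038, -0.0001, 0.1517, -0.193]]
```

>>> {"fn": "move_arm", "kwargs": {
  "series": [
    [-0.019, 0, 0.01, -0.097],
    [-0.038, 0, 0.02, -0.193],
    [-0.038, 0, 0.03, -0.193],
    [-0.038, 0, 0.066, -0.193],
    [-0.038, 0, 0.1, -0.193],
    [-0.038, 0, 0.135, -0.193],
    [-0.038, 0, 0.147, -0.193],
    [-0.038, 0, 0.152, -0.193],
    [-0.038, 0, 0.152, -0.193]
  ],
  "claw": 0.35
}}

```text
time: 23.45
ee_pos: [0.434, 0.328, 0.0087]
eef_rot: [0.259, 0.966, 0.0, 0.0]
ft_force: [0.8, 0.1, 0.8]
width: 0.0585
```

Run:
```python
from h import *
z=snap("wrist","21"); from bench import read_state; s=read_state(); print(s["ee_pos"],s["width"],s["ft_force"],s["time"])
```

```text
[0.43444596 0.32838043 0.00940666] 0.0588368222274617 [ 0.38888605  0.01093325 -0.01753681] 23.5
```

View pics/wrist21.png

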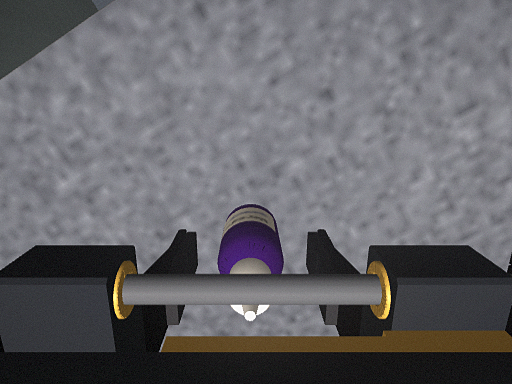

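The bottle at (250,260) sits centred between the jaws at (195/310). I close now.

>>> {"fn": "move_arm", "kwargs": {
  "series": [
    [0, 0, 0, 0],
    [0, 0, 0, 0],
    [0, 0, 0, 0],
    [0, 0, 0, 0],
    [0, 0, 0, 0],
    [0, 0, 0, 0]
  ],
  "claw": -1,
  "newtons": 12
}}

```text
time: 24.1
ee_pos: [0.434, 0.328, 0.0087]
eef_rot: [0.258, 0.966, 0.0, 0.0]
ft_force: [-0.4, -1.3, 3.8]
width: 0.0334
```

Run:
```python
from h import *
print(case(8,0,0), case(8,57,0),case(8,-57,0))
plan([[.434,.328,.16,60],[.37,.22,.2,64],[.39,0,.2,74],[*case(8,0,0)[:2],.16,79.83]])
# refine cell from top image
z=load("top20.npz"); a=cv2.resize(z["p"][160:280,300:420],None,fx=5,fy=5,interpolation=cv2.INTER_CUBIC); cv2.imwrite("pics/t20case.png",a[:,:,::-1])
```

```text
[0.4312, -0.2753, 0] [0.4412, -0.2192, 0] [0.4211, -0.3314, 0]
start [0.434  0.328  0.0087] toolY 60.04 tilt [-0.     0.001 -1.   ] t 24.1
19
[[0.0, -0.0, -0.0378, 0.0], [0.0, -0.0, -0.0757, 0.0], [0.0, -0.0, -0.1135, 0.001], [0.0, -0.0, -0.1513, 0.001], [0.0005, -0.0419, -0.1647, -0.023], [0.001, -0.0837, -0.178, -0.046], [0.0015, -0.1256, -0.1913, -0.069], [-0.0239, -0.1617, -0.1913, -0.104], [-0.0493, -0.1978, -0.1913, -0.139], [-0.0748, -0.2339, -0.1913, -0.174], [-0.1002, -0.27, -0.1913, -0.209], [-0.1257, -0.3062, -0.1913, -0.244], [-0.1504, -0.3373, -0.1856, -0.258], [-0.1751, -0.3684, -0.1799, -0.273], [-0.1999, -0.3996, -0.1742, -0.287], [-0.2246, -0.4307, -0.1685, -0.302], [-0.2493, -0.4618, -0.1627, -0.316], [-0.2741, -0.493, -0.157, -0.331], [-0.2988, -0.5241, -0.1513, -0.345]]
```

View pics/t20case.png

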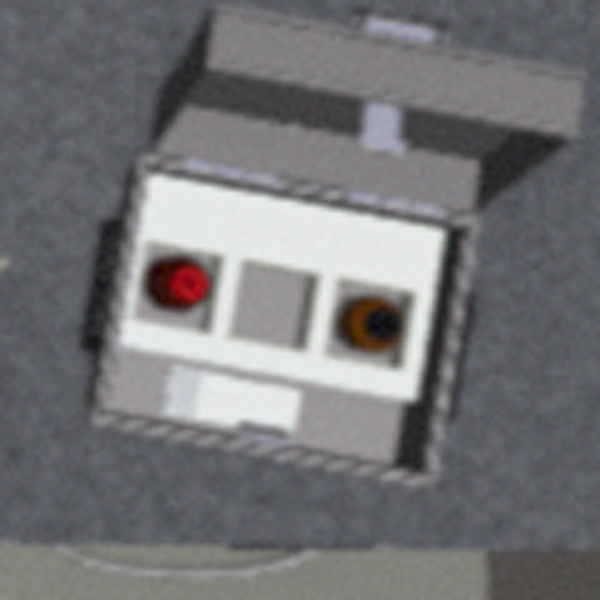

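Run:
```python
from h import *
z=load("top20.npz"); print(ray(z,354.6,221.1,.035))
C=cloud(z); print([np.round(dep(z,u,v),3).tolist() for u,v in [(354,221),(337,217),(375,224)]])
z=load("wrist21.npz"); print(ray(z,250,315.5,.089))
z=snap("wrist","22"); print(z["p"][310:320,250].tolist())
a=cv2.resize(z["p"][190:350,150:350],None,fx=4,fy=4,interpolation=cv2.INTER_CUBIC); cv2.imwrite("pics/w22c.png",a[:590,:,::-1])
```

```text
[ 0.42955847 -0.27472328  0.035     ]
[[0.43, -0.279, 0.01], [0.441, -0.215, 0.083], [0.422, -0.325, 0.069]]
[0.43541189 0.32598404 0.089     ]
[[172, 163, 152], [159, 150, 136], [255, 255, 255], [255, 255, 255], [252, 252, 252], [252, 252, 251], [251, 250, 250], [251, 251, 251], [253, 252, 252], [255, 255, 255]]
```

View pics/w22c.png

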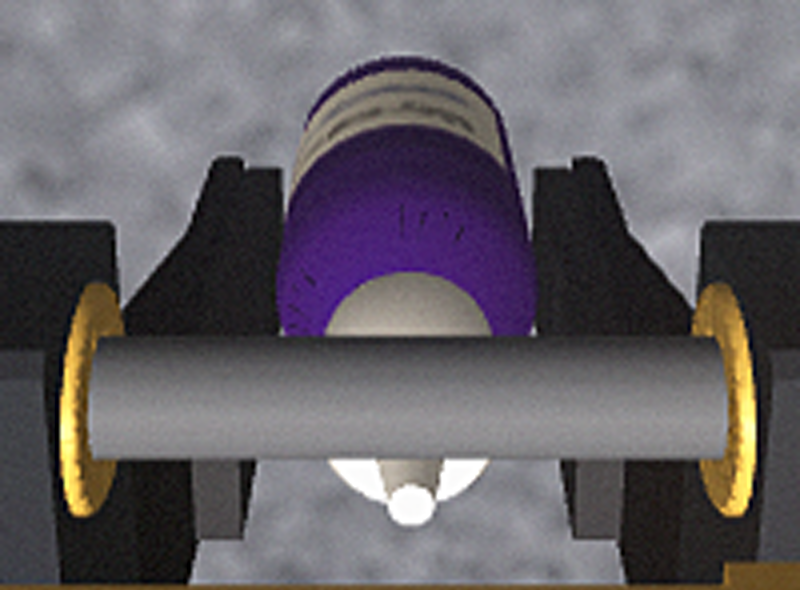

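>>> {"fn": "move_arm", "kwargs": {
  "series": [
    [0, 0, -0.03, 0],
    [0, 0, -0.07, 0],
    [0, 0, -0.11, 0],
    [0, 0, -0.15, 0],
    [0, -0.042, -0.165, -0.023],
    [0.001, -0.084, -0.178, -0.046],
    [0.002, -0.126, -0.191, -0.069],
    [-0.024, -0.162, -0.191, -0.104],
    [-0.049, -0.198, -0.191, -0.139],
    [-0.075, -0.234, -0.191, -0.174],
    [-0.1, -0.27, -0.191, -0.209],
    [-0.126, -0.306, -0.191, -0.244],
    [-0.15, -0.337, -0.188, -0.258],
    [-0.175, -0.368, -0.185, -0.273],
    [-0.2, -0.4, -0.18, -0.287],
    [-0.225, -0.431, -0.175, -0.302],
    [-0.249, -0.462, -0.17, -0.316],
    [-0.274, -0.493, -0.163, -0.331],
    [-0.297, -0.524, -0.155, -0.345],
    [-0.297, -0.524, -0.155, -0.345]
  ]
}}

```text
time: 26.15
ee_pos: [0.4293, -0.2767, 0.1625]
eef_rot: [0.089, 0.996, -0.002, -0.001]
ft_force: [-0.8, 0.5, -0.7]
width: 0.0336
```

Run:
```python
from h import *
z=snap("side","23"); a=cv2.resize(z["p"][140:320,150:320],None,fx=3.3,fy=3.3,interpolation=cv2.INTER_CUBIC); cv2.imwrite("pics/side23c.png",a[:,:,::-1])
zw=snap("wrist","23"); plan([[.4285,-.2747,.155,79.83]]*2)
from bench import read_state; s=read_state(); print(s["width"],s["ft_force"])
```

```text
start [ 0.4285 -0.2763  0.1626] toolY 79.64 tilt [ 0.003 -0.003 -1.   ] t 26.25
2
[[0.0003, 0.0016, 0.0076, -0.003], [0.0003, 0.0016, 0.0076, -0.003]]
0.03315044470615149 [ 0.11770963  0.52726883 -0.38871127]
```

View pics/side23c.png

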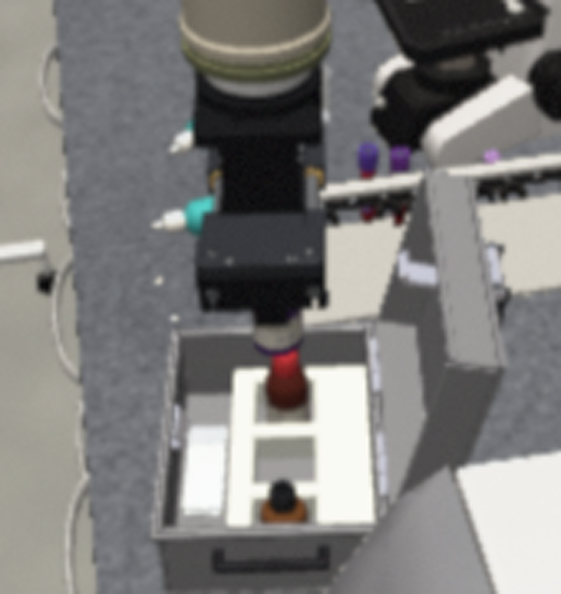

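View pics/wrist23.png

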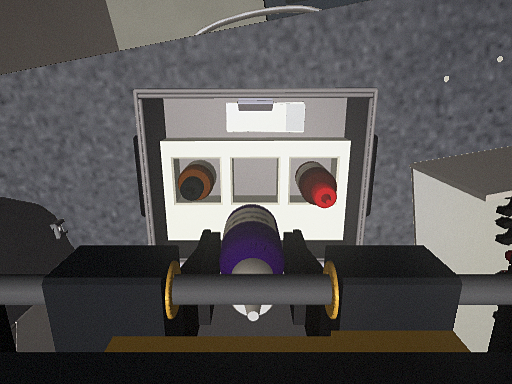

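Run:
```python
from h import *
z=load("wrist23.npz"); 
a=cv2.resize(z["p"][140:230,150:360],None,fx=3.8,fy=3.8,interpolation=cv2.INTER_CUBIC); cv2.imwrite("pics/w23c.png",a[:,:,::-1])
for q in [(255.5,179.5),(231.5,157),(279.5,157)]: print(ray(z,*q,.035))
print(ray(z,252.5,315.5,.089+.1539-.0))
```

```text
[ 0.4302421  -0.27466781  0.035     ]
[ 0.40419123 -0.29348362  0.035     ]
[ 0.41238304 -0.24806545  0.035     ]
[ 0.43088205 -0.27741351  0.2429    ]
```

View pics/w23c.png

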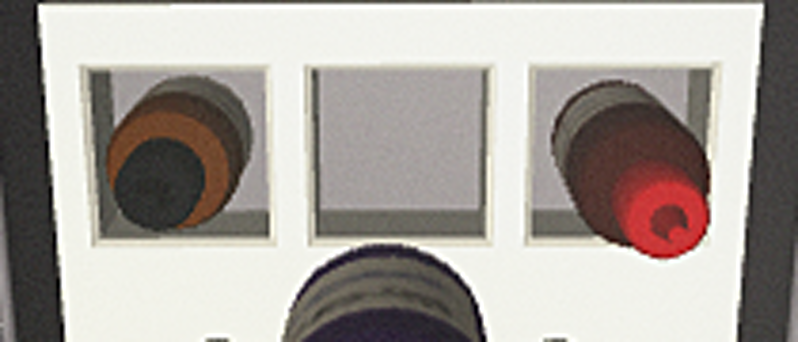

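>>> {"fn": "move_arm", "kwargs": {
  "series": [
    [0, 0.002, 0, -0.003],
    [0, 0.002, 0.02, -0.003],
    [0, 0.002, 0.05, -0.003],
    [0, 0.002, 0.08, -0.003],
    [0, 0.002, 0.1, -0.003],
    [0, 0.002, 0.115, -0.003],
    [0, 0.002, 0.125, -0.003],
    [0, 0.002, 0.135, -0.003],
    [0, 0.002, 0.14, -0.003],
    [0, 0.002, 0.142, -0.003],
    [0, 0.002, 0.142, -0.003]
  ]
}}

```text
time: 27.35
ee_pos: [0.43, -0.2726, 0.0215]
eef_rot: [0.087, 0.996, -0.0, 0.0]
ft_force: [-0.4, 0.3, 0.2]
width: 0.0334
```

Run:
```python
from h import *
z=snap("side","24"); a=cv2.resize(z["p"][140:320,150:320],None,fx=3.3,fy=3.3,interpolation=cv2.INTER_CUBIC); cv2.imwrite("pics/side24c.png",a[:,:,::-1])
from bench import read_state; s=read_state(); print(s["ee_pos"],s["width"],s["ft_force"],s["time"])
```

```text
[ 0.43012215 -0.2726819   0.0216689 ] 0.033187661000522534 [-0.78076228 -0.87368287 -0.45606553] 27.4
```

View pics/side24c.png

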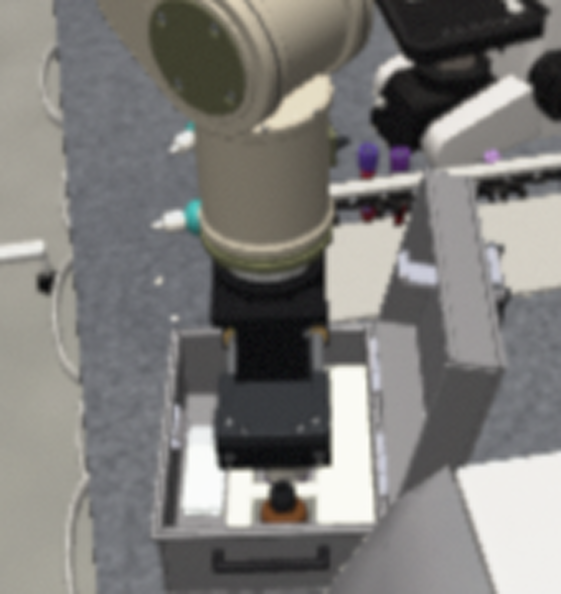

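>>> {"fn": "move_arm", "kwargs": {
  "series": [
    [0, 0, 0.002, 0],
    [0, 0, 0.004, 0],
    [0, 0, 0.005, 0],
    [0, 0, 0.005, 0]
  ]
}}

```text
time: 27.8
ee_pos: [0.4298, -0.2724, 0.0162]
eef_rot: [0.087, 0.996, 0.0, -0.0]
ft_force: [0.1, -0.3, -1.0]
width: 0.0334
```

>>> {"fn": "move_arm", "kwargs": {
  "series": [
    [0, 0, 0.001, 0],
    [0, 0, 0.001, 0],
    [0, 0, 0.001, 0],
    [0, 0, 0.001, 0]
  ],
  "claw": 0.03
}}

```text
time: 28.2
ee_pos: [0.4299, -0.2725, 0.0154]
eef_rot: [0.087, 0.996, 0.0, 0.0]
ft_force: [0.3, -0.0, -0.1]
width: 0.0441
```

>>> {"fn": "move_arm", "kwargs": {
  "series": [
    [0, 0, -0.01, 0],
    [0, 0, -0.03, 0],
    [0, 0, -0.06, 0],
    [0, 0, -0.1, 0],
    [0, 0, -0.14, 0],
    [0, 0, -0.18, 0],
    [0, 0, -0.22, 0],
    [0, 0, -0.22, 0]
  ]
}}

```text
time: 29.0
ee_pos: [0.4315, -0.2743, 0.2401]
eef_rot: [0.088, 0.996, 0.0, 0.004]
ft_force: [0.0, 0.6, -0.5]
width: 0.045
```

Run:
```python
from h import *
z=snap("side","25"); a=cv2.resize(z["p"][140:320,150:320],None,fx=3.3,fy=3.3,interpolation=cv2.INTER_CUBIC); cv2.imwrite("pics/side25c.png",a[:,:,::-1])
z=snap("wrist","25")
from bench import read_state; s=read_state(); print(s["ee_pos"],s["width"],s["ft_force"],s["time"])
```

```text
[ 0.43020471 -0.27256537  0.23607661] 0.04470554595879589 [-0.20993952  0.38934452 -1.6865315 ] 29.1
```

View pics/side25c.png

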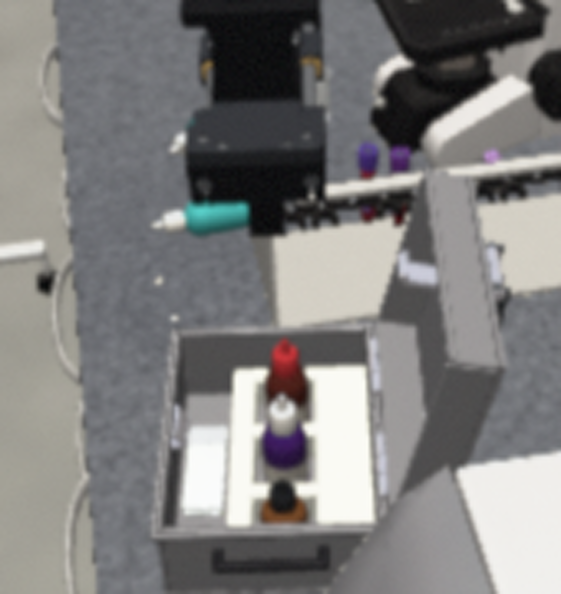

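View pics/wrist25.png

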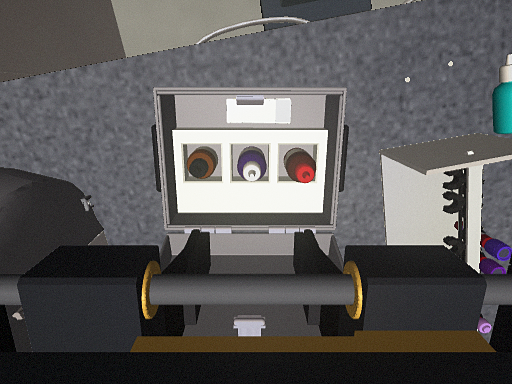

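Bottle stands in the middle cell (side crop (285,440), wrist (251,160)); the neighbours have not moved. Next I go over the lid to its far side.

Run:
```python
from h import *
print(case(185,60,0))
p=case(185,60,0)[:2]; q=case(60,30,0)[:2]
plan([[*q,.285,79.83],[*p,.285,79.83],[*p,.153,79.83],[*p,.153,79.83]])
```

```text
[0.616, -0.2475, 0]
start [ 0.4302 -0.2726  0.2361] toolY 79.99 tilt [-0.002  0.002 -1.   ] t 29.1
9
[[-0.0268, 0.0136, -0.0245, 0.001], [-0.0536, 0.0273, -0.0489, 0.003], [-0.0953, 0.0372, -0.0489, 0.003], [-0.1369, 0.0471, -0.0489, 0.003], [-0.1786, 0.057, -0.0489, 0.003], [-0.1786, 0.057, -0.0049, 0.003], [-0.1786, 0.057, 0.0391, 0.003], [-0.1786, 0.057, 0.0831, 0.003], [-0.1786, 0.057, 0.0831, 0.003]]
```

>>> {"fn": "move_arm", "kwargs": {
  "series": [
    [-0.015, 0.01, -0.03, 0.001],
    [-0.054, 0.027, -0.049, 0.003],
    [-0.095, 0.037, -0.049, 0.003],
    [-0.137, 0.047, -0.049, 0.003],
    [-0.179, 0.057, -0.049, 0.003],
    [-0.179, 0.057, -0.049, 0.003],
    [-0.179, 0.057, -0.01, 0.003],
    [-0.179, 0.057, 0.035, 0.003],
    [-0.179, 0.057, 0.07, 0.003],
    [-0.179, 0.057, 0.083, 0.003],
    [-0.179, 0.057, 0.083, 0.003]
  ],
  "claw": -1
}}

```text
time: 30.2
ee_pos: [0.6148, -0.2471, 0.1504]
eef_rot: [0.089, 0.996, 0.0, -0.002]
ft_force: [-0.5, 0.1, 1.1]
width: 0.0003
```

Run:
```python
from h import *
z=snap("side","26"); a=cv2.resize(z["p"][120:300,150:350],None,fx=3.3,fy=3.3,interpolation=cv2.INTER_CUBIC); cv2.imwrite("pics/side26c.png",a[:,:,::-1])
from bench import read_state; s=read_state(); print(s["ee_pos"],s["width"],s["ft_force"],s["time"])
```

```text
[ 0.61574164 -0.2477837   0.15250247] 0.0006048635224875833 [ 1.45797008 -0.77882443  0.80120583] 30.25
```

View pics/side26c.png

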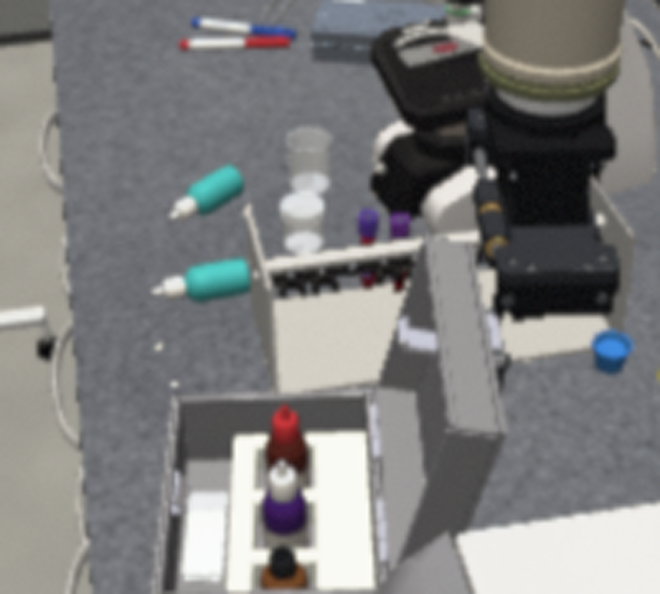

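>>> {"fn": "move_arm", "kwargs": {
  "series": [
    [0.008, 0, 0, 0],
    [0.016, 0, 0, 0],
    [0.024, 0, 0, 0],
    [0.032, 0, 0, 0],
    [0.04, 0, 0, 0],
    [0.048, 0, 0, 0],
    [0.056, 0, 0, 0],
    [0.064, 0, 0, 0],
    [0.07, 0, 0, 0]
  ]
}}

```text
time: 31.15
ee_pos: [0.5465, -0.235, 0.1524]
eef_rot: [0.089, 0.996, 0.0, 0.0]
ft_force: [2.2, -0.6, 1.7]
width: 0.0006
```

Run:
```python
from h import *
z=snap("side","27"); a=cv2.resize(z["p"][120:300,150:350],None,fx=3.3,fy=3.3,interpolation=cv2.INTER_CUBIC); cv2.imwrite("pics/side27c.png",a[:,:,::-1])
from bench import read_state; s=read_state(); print(s["ee_pos"],s["width"],s["ft_force"],s["time"])
```

```text
[ 0.54568304 -0.23505093  0.15225751] 0.00047742815143157665 [ 0.77708807 -0.29312542 -0.05063546] 31.2
```

View pics/side27c.png

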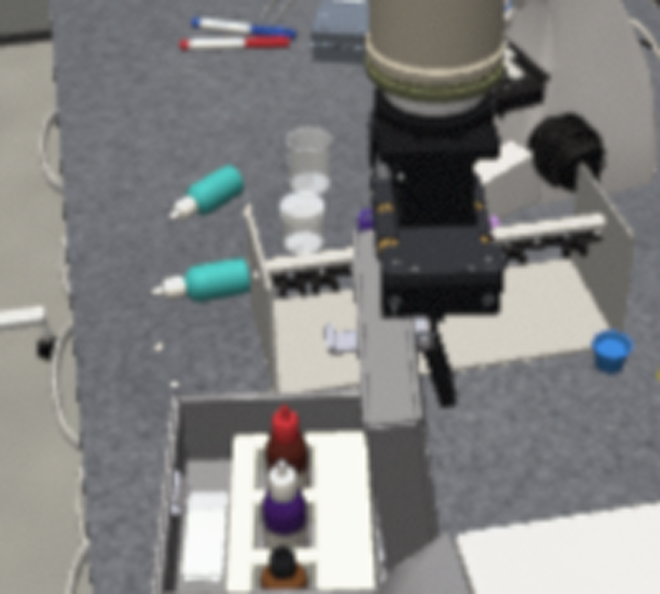

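>>> {"fn": "move_arm", "kwargs": {
  "series": [
    [0.008, 0, 0, 0],
    [0.016, 0, 0, 0],
    [0.024, 0, 0, 0],
    [0.032, 0, 0, 0],
    [0.038, 0, 0, 0]
  ]
}}

```text
time: 31.7
ee_pos: [0.5086, -0.2282, 0.152]
eef_rot: [0.089, 0.996, 0.0, -0.0]
ft_force: [0.6, 0.4, 0.2]
width: 0.0002
```

Run:
```python
from h import *
z=snap("side","28"); a=cv2.resize(z["p"][120:300,150:350],None,fx=3.3,fy=3.3,interpolation=cv2.INTER_CUBIC); cv2.imwrite("pics/side28c.png",a[:,:,::-1])
from bench import read_state; s=read_state(); print(s["ee_pos"],s["width"],s["ft_force"],s["time"])
```

```text
[ 0.50802468 -0.22826726  0.15204551] 0.0002760997514623599 [ 0.69130564 -0.76321546  0.98955423] 31.75
```

View pics/side28c.png

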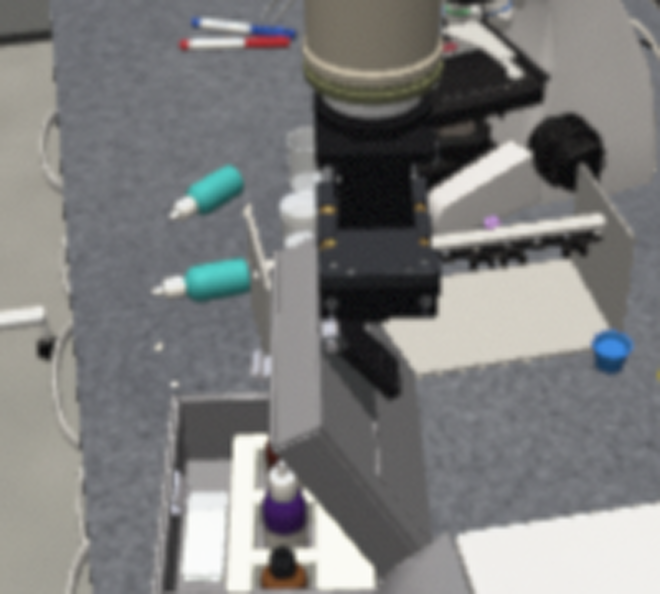

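>>> {"fn": "move_arm", "kwargs": {
  "series": [
    [0.006, 0, 0, 0],
    [0.01, 0, 0, 0],
    [0.01, 0, 0, 0],
    [-0.01, 0, 0, 0],
    [-0.04, 0, -0.01, 0],
    [-0.07, 0, -0.03, 0],
    [-0.07, 0, -0.05, 0],
    [-0.07, 0, -0.07, 0]
  ]
}}

```text
time: 32.55
ee_pos: [0.5792, -0.2411, 0.2225]
eef_rot: [0.089, 0.996, -0.001, -0.001]
ft_force: [-0.2, -0.5, -0.5]
width: 0.0004
```

Run:
```python
from h import *
z=snap("side","29"); a=cv2.resize(z["p"][120:300,150:350],None,fx=3.3,fy=3.3,interpolation=cv2.INTER_CUBIC); cv2.imwrite("pics/side29c.png",a[:,:,::-1])
from bench import read_state; s=read_state(); print(s["ee_pos"],s["width"],s["ft_force"],s["time"])
```

```text
[ 0.57985103 -0.24190058  0.2260017 ] 0.000515623699510309 [0.2182565  0.06560826 1.10228924] 32.6
```

View pics/side29c.png

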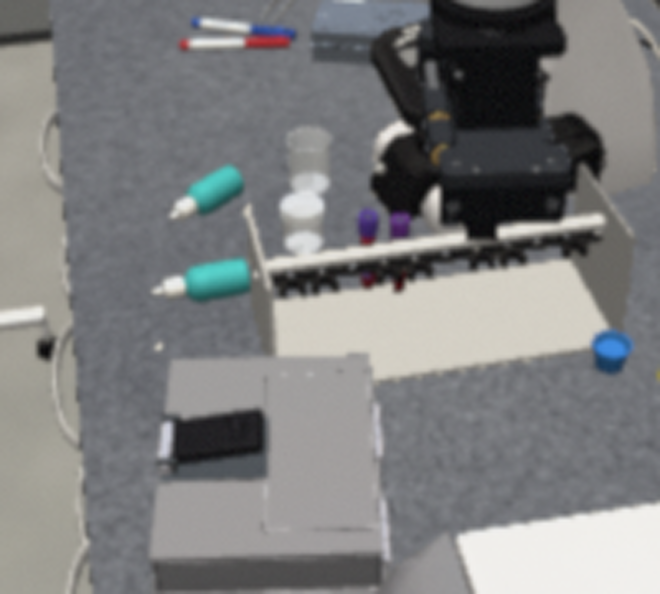

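>>> {"fn": "move_arm", "kwargs": {
  "series": [
    [0, 0, 0, 0],
    [0, 0, 0, 0],
    [0, 0, 0, 0],
    [0, 0, 0, 0],
    [0, 0, 0, 0],
    [0, 0, 0, 0],
    [0, 0, 0, 0],
    [0, 0, 0, 0]
  ]
}}

```text
time: 33.4
ee_pos: [0.5787, -0.2407, 0.2223]
eef_rot: [0.089, 0.996, 0.0, -0.0]
ft_force: [-0.6, -0.1, 0.2]
width: 0.0005
```

Run:
```python
from h import *
s0=load("side0.npz"); z=snap("side","30"); C0,C=cloud(s0),cloud(z)
c,s=np.cos(CY),np.sin(CY)
def prof(C,zz):
    d=C[...,:2]-CO; X=(c*d[...,0]+s*d[...,1])*1000; Y=(-s*d[...,0]+c*d[...,1])*1000
    for x0 in (-70,-50,-30,0,40,65):
        m=(abs(X-x0)<8)&(abs(Y)>30)&(abs(Y)<85)&(C[...,2]>.06)&(C[...,2]<.2); mp=(abs(X-x0)<6)&(abs(Y)<14)&(C[...,2]>.06)&(C[...,2]<.2)
        print(x0,m.sum(),np.round(np.median(C[m][:,2])*1000,1),"mid",np.round(np.median(C[mp][:,2])*1000,1),end=" | ")
    print()
prof(C0,s0); prof(C,z)
from bench import read_state; q=read_state(); print(q["ee_pos"],q["ft_force"],q["time"])
t0,t=load("top0.npz"),snap("top","30")
b=np.hstack([cv2.resize(i["p"][165:265,130:290],None,fx=2.4,fy=2.4) for i in (t0,t)]); cv2.imwrite("pics/cmp30.png",b[:,:,::-1])
```

```text
-70 183 114.5 mid 125.1 | -50 239 114.3 mid 130.4 | -30 229 114.1 mid 133.4 | 0 246 114.6 mid 116.0 | 40 246 115.0 mid 115.3 | 65 245 115.1 mid 115.3 | 
-70 182 114.1 mid 124.7 | -50 240 114.2 mid 130.1 | -30 229 114.2 mid 133.2 | 0 245 114.8 mid 116.2 | 40 249 114.9 mid 115.1 | 65 244 115.0 mid 115.0 | 
[ 0.57868614 -0.24076489  0.22231528] [ 0.36797593 -0.33316313  0.12335652] 33.45
```

View pics/cmp30.png

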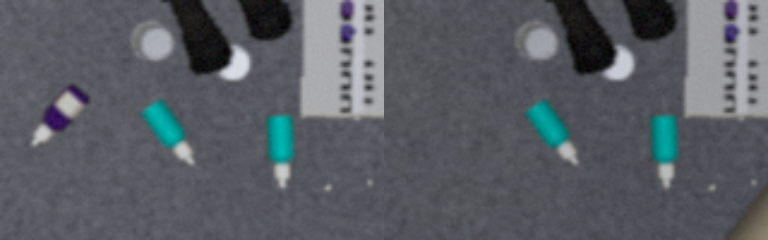

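View pics/side30.png

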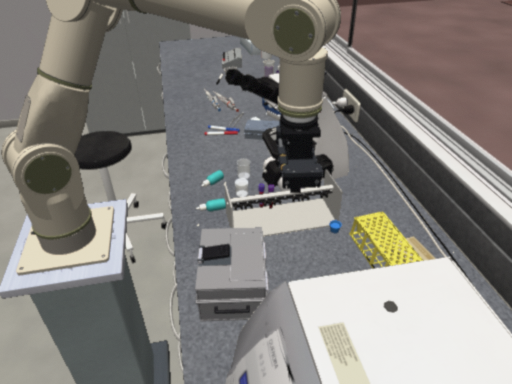

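The lid and paddle profile matches the initial latched state to within 0.4 mm. The jar and beaker have not moved, and the robot touches nothing. I hand the job in.

```bash
python3 -c "
from bench import r
print(r.close_job())"
```

```text
the job is handed in; nothing more can be done
None
```

The job is done in the order asked and handed in at about 33.5 s of the 72 s.

**What I did**
- **Opening:** I lifted the paddle and swung the lid back past its balance point. I let go there, and it came to rest on its stop.
- **Bottle:** I tipped up the purple bottle by pinching its cap lightly, stood it on the bench and let go. I took it again from straight above and set it in the middle cell.
- **Closing:** I pushed the lid forward from behind, backed the arm away, and it fell shut by itself.

**What the last checks showed**
- The height profile of the lid and paddle matches the starting, latched state to within 0.4 mm. I judged the latch from that and did not pull on the lid to test it.
- Before the lid shut, the pictures showed the bottle upright in its cell and the two neighbouring bottles still in theirs.
- The jar and beaker are where they were. The arm is clear, and the wrist force is about zero.

**What failed or disagreed**
- **Finger length:** the real fingertips sit about 26 mm above the reported TCP. My first pinch closed on nothing above the paddle, and I corrected for the offset after that.
- **Bottle regrip:** on the first try the bottle stayed level in the grip, so I set it down and gripped nearer the cap end.
- **Force spike:** while I was standing the bottle up, the wrist force briefly read about 37 N, close to the 40 N limit that applies to the arm and gripper body. I backed off at once.
- **Bottle position:** the top and wrist cameras differed by about 6 mm on the standing bottle. I went with the wrist camera, and the grasp came out centred.

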